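# Restock and stir the bead bowl on a shop carousel

## Robot

A 7-joint arm with a two-finger parallel gripper is mounted at the origin on the work surface. World frame = base frame: x ahead of the robot, y to its left, z up, the work surface at z = 0. Lengths are in m, angles in rad, forces in N, time in s.
With the tool pointing down it reaches from about 0.425 to 0.925 m from the base axis. Payload 6.8 kg.
Tool frame: the origin (TCP) lies between the finger pads; the fingertips stand r.tcp_to_tips ahead of it and the grasp point (between the pads) is the TCP (r.tcp_to_tips is the distance from the TCP to the fingertips, in m); z points along the fingers, y is the line along which they close (so a half turn about z gives the same grasp; the last joint's range is limited). The gripper opens to 85 mm and grips with 20 to 120 N. Pads are 22 mm wide; open, the fingers measure 114 mm over their backs; the gripper's body (76 mm by 85 mm) begins 54 mm behind the grasp point. The pads swing forward as they close: fully open they stand 13 mm farther back than shut.
Start: joints at [1.233, 0.477, 0.022, 1.555, -0.011, 1.109, -0.083], TCP at [0.154, -0.657, 0.25] pointing down, gripper open.
Joint ranges: [-2.96, 2.96], [-0.34, 2.1], [-1.41, 1.46], [0.24, 2.44], [-1.37, 4.51], [0.17, 1.92], [-2.96, 2.96]. Speed limits (rad/s): [2.39, 2.39, 3.14, 3.14, 3.14, 3.14, 3.14].

## Interface

Orientations are given as a rotation vector (axis times angle).
In Python, from bench import r gives the robot as it stands.
- The arm moves only by the tool servo_tool, never from a script. Its argument "commands" is a list of rows, each a list of 2 entries, a list of its own where there are three numbers: the shift along the tool's x, y, z normalised to -1 to 1, where 1 is 250 mm, then the turn, a rotation vector about the tool's x, y, z normalised to -1 to 1, where 1 is 90 degrees. In form: [[[dx, dy, dz], [ax, ay, az]], ...]. A call has 1 to 20 rows; each row is the pose to reach, as a shift and turn from the pose commanded when the call began, along the tool's axes at that moment; what a row does not reach only later rows make up. A row lasts 1/10 s, in which the tool goes at most 50 mm and 8.59 degrees, less where a joint would pass 70% of its speed; a pose out of reach is approached as far as the arm can. A call with a number of a shift or a turn outside -1 to 1 is refused whole. A call with a gripper value outside its range is refused whole. "claw" is the closure, from 0 (fully open) to 1 (shut), set as the call begins (left out, the last holds). The fingers move at their own pace and stop on an object; "squeeze" is the grip in N (left out, the last holds). Time passes only in rows, so rows that repeat a pose let the fingers close. It gives the time, the measured TCP pose, the force, the opening and the grip force at its end, in the units of the state.
- r.get_obs(): the state, without advancing time (a new reading comes with each control period).
- r.grab_frame(name): name is "side" or "top" or "wrist"; returns (picture, depth): 400x640x3 uint8, red, green, blue; 400x640 float32, m along the optical axis (not along the pixel's ray), 0 where there is no reading.
- r.camera_model(name): a dict with "fx", "fy", "cx", "cy" (pixels), "extrinsics" (4x4, takes a point from camera to world coordinates); the wrist camera has in their place "hand_eye" (4x4, takes a point from camera to tool coordinates, whose origin is the TCP and whose axes are the flange's). Camera axes: x right, y down, z forward; pixel columns grow to the right and rows downward; lengths in m; the calibration is good to about 2 mm. A picture is of the moment at which its call begins: read the wrist's pose just before it. camera_model takes no time and is no camera call.
- r.hand_in(): hands the job in; it is judged then, once.
Trained networks look in the newest picture that a camera, given by its name, has taken for a name from the list of things; names that differ only in an ending like _2 or _b are one class to them, and where a whole thing is asked for, a point or a joint stands for the part that bears it (a point fixed in the world has none). Each returns a list of dicts, best first, with "confidence" (0 to 1); they miss things now and then, are a little off and sometimes report something else, mostly with a low value. They report only what shows in the picture. A call takes as long as a camera call.
- r.boxes_of(camera, target): "uv" ([column, row] in pixels, amid what is visible of it).
- r.mark_of(camera, target): "uv" ([column, row] in pixels: a listed point, or the origin of a listed thing).
The state is a dict: "clock": time; "joints": joint angles; "qvel": joint speeds; "tau": joint torques, N m; "tcp_pos": TCP position; "orientation": TCP orientation; "contact_force": force on the tool from outside, world axes, zero at the start; "moment": the same for the moment, N m; "grip_width": finger opening in m; "gripper_force": force on a finger pad.
Only numpy, scipy, OpenCV 4.12 (cv2) and the standard library are available. Lean on these libraries where they do the work, as an engineer would, in place of code of your own. Each camera call takes 0.05 s, during which the arm holds its last target. There are 200 camera calls.

## Task

Turn the shop's click-stop carousel by its brass post to the next click, so that the bead bowl stands at the white mark, then put all the loose red beads into the bowl. With the bowl still at the white mark, take the wooden stirring stick and stir the beads with its tip down near the bottom, at least four full rounds, in wide rounds about the middle of the bowl, some two thirds of the way out to its wall. Finally stand the stick back in its blue box and turn the carousel on to the following click, the bowl at the brass mark, with every bead, old and new, lying in the bowl; the vase, candlestick and mug are for sale, so leave them alone.

Things in the scene. Friction and masses are not known exactly. Their poses are not given: they have to be found in the camera images.
- carousel: Fixed round dark-wood carousel base, 340 mm diameter, 30 mm high; origin on the turning axis at counter height (z = 0). Its x axis points to the brass mark. Three marks on its rim, 173 mm from the axis: brass (show) at 0 degrees, white (refill) at -60, grey (parked) at -120, counter-clockwise positive from above.
- turntable (a joint): Angle (rad) of the carousel's light-wood disc (320 mm diameter, top 45 mm above the counter), counter-clockwise from above. Three clicks: 0 (bowl at grey mark), 1.047 (white), 2.094 (brass). A spring pulls it into the nearest click; about 7 N at the post gets it over to the next; stops 0.15 beyond the end clicks. Starts at or near 0.
- post_top (a point): Centre of the top of the upright brass turning post on the disc: a round post 16 mm in diameter, 50 mm tall above the disc, top 95 mm above the counter, 130 mm from the turning axis, straight across the axis from the bowl. It turns with the disc.
- bowl_in (a point): Centre of the inner floor of the blue bowl, fixed on the disc 75 mm from the axis and turning with it. Floor 51 mm above the counter; inner radius 68 mm at the floor, 78 mm at the rim; rim 54 mm above the floor. z is up; x and y are those of carousel turned by turntable.
- mark_refill (a point): White mark on the carousel base: the bowl stands beside it while it is refilled and stirred.
- mark_show (a point): Brass mark on the carousel base: the bowl stands beside it when on show.
- stick: Wooden stirring stick standing upright in the blue box, 155 mm long, about 50 g. Origin at the centre of its tip (lower end), z axis along it to the top. Round wood, 16 mm diameter, for the first 75 mm from the tip; above that a black rubber grip, 80 mm long, flat-sided, 18 mm (its x) by 14 mm (its y). It stands loose in the box and may lean.
- stickbox: Fixed open blue metal box for the stick, 42 x 42 mm, 70 mm high, walls and floor 5 mm (inside 32 x 32 mm); origin under its centre, x and y axes along its sides.
- barrel1: Loose red barrel-shaped bead (short cylinder with a black hole), 34 mm diameter, 28 mm long, about 30 g, polished, standing on the counter on its flat end with its axis upright; origin at its centre, z along its axis. May be absent.
- barrel2: Loose red barrel-shaped bead (short cylinder with a black hole), 34 mm diameter, 28 mm long, about 30 g, polished, standing on the counter on its flat end with its axis upright; origin at its centre, z along its axis. May be absent.
- barrel3: Loose red barrel-shaped bead (short cylinder with a black hole), 34 mm diameter, 28 mm long, about 30 g, polished, standing on the counter on its flat end with its axis upright; origin at its centre, z along its axis. May be absent.
- barrel4: Loose red barrel-shaped bead (short cylinder with a black hole), 34 mm diameter, 28 mm long, about 30 g, polished, standing on the counter on its flat end with its axis upright; origin at its centre, z along its axis. May be absent.
- round1: Round pale wooden bead, a ball 30 mm in diameter, 15 g, polished and slippery, already in the bowl; origin at its centre.
- round2: Round pale wooden bead, a ball 30 mm in diameter, 15 g, polished and slippery, already in the bowl; origin at its centre.
- round3: Round pale wooden bead, a ball 30 mm in diameter, 15 g, polished and slippery, already in the bowl; origin at its centre.
- vase: Bystander: amber glass vase, 150 mm tall, 72 mm diameter; origin under its centre.
- candlestick: Bystander: brass candlestick, 120 mm tall, 72 mm foot; origin under its centre.
- mug: Bystander: white mug, 85 mm tall, 80 mm diameter; origin under its centre.

How it is judged:
On the way, in this order (a step that is already met when the one before it is completed fails the run):
1. the bowl is at the white mark, one click on (value of joint turntable between 0.9272 and 1.1672 rad and velocity of joint turntable between -0.2 and 0.2 rad/s), for 0.3 s.
2. all the red beads are in the bowl, the bowl at the white mark (value of joint turntable between 0.8472 and 1.2472 rad and horizontal distance between each of barrel1, barrel2, barrel3, barrel4 and bowl_in below 0.074 m and z of barrel1 in the frame of bowl_in between 0 and 0.065 m and z of barrel2 in the frame of bowl_in between 0 and 0.065 m and z of barrel3 in the frame of bowl_in between 0 and 0.065 m and z of barrel4 in the frame of bowl_in between 0 and 0.065 m and contact force between the fingers and barrel1 below 0.05 N and contact force between the fingers and barrel2 below 0.05 N and contact force between the fingers and barrel3 below 0.05 N and contact force between the fingers and barrel4 below 0.05 N), for 0.2 s.
3. stirring at the white mark: the stick's tip, under 25 mm above the bowl's floor, passes on the bowl's +x side, 12 mm or more out from the middle, with beads moving (value of joint turntable between 0.7972 and 1.2972 rad and z of stick in the frame of bowl_in between -0.01 and 0.025 m and x of stick in the frame of bowl_in above 0.012 m and y of stick in the frame of bowl_in between -0.012 and 0.012 m and horizontal distance between stick and bowl_in below 0.07 m and linear speed of any of round1, round2, round3, barrel1, barrel2, barrel3, barrel4 above 0.01 m/s).
4. stirring at the white mark: the stick's tip, under 25 mm above the bowl's floor, passes on the bowl's -x side, 12 mm or more out from the middle, with beads moving (value of joint turntable between 0.7972 and 1.2972 rad and z of stick in the frame of bowl_in between -0.01 and 0.025 m and x of stick in the frame of bowl_in below -0.012 m and y of stick in the frame of bowl_in between -0.012 and 0.012 m and horizontal distance between stick and bowl_in below 0.07 m and linear speed of any of round1, round2, round3, barrel1, barrel2, barrel3, barrel4 above 0.01 m/s).
5. stirring at the white mark: the stick's tip, under 25 mm above the bowl's floor, passes on the bowl's +x side, 12 mm or more out from the middle (value of joint turntable between 0.7972 and 1.2972 rad and z of stick in the frame of bowl_in between -0.01 and 0.025 m and x of stick in the frame of bowl_in above 0.012 m and y of stick in the frame of bowl_in between -0.012 and 0.012 m and horizontal distance between stick and bowl_in below 0.07 m).
6. stirring at the white mark: the stick's tip, under 25 mm above the bowl's floor, passes on the bowl's -x side, 12 mm or more out from the middle (value of joint turntable between 0.7972 and 1.2972 rad and z of stick in the frame of bowl_in between -0.01 and 0.025 m and x of stick in the frame of bowl_in below -0.012 m and y of stick in the frame of bowl_in between -0.012 and 0.012 m and horizontal distance between stick and bowl_in below 0.07 m).
7. stirring at the white mark: the stick's tip, under 25 mm above the bowl's floor, passes on the bowl's +y side, 12 mm or more out from the middle (value of joint turntable between 0.7972 and 1.2972 rad and z of stick in the frame of bowl_in between -0.01 and 0.025 m and y of stick in the frame of bowl_in above 0.012 m and x of stick in the frame of bowl_in between -0.012 and 0.012 m and horizontal distance between stick and bowl_in below 0.07 m).
8. stirring at the white mark: the stick's tip, under 25 mm above the bowl's floor, passes on the bowl's -y side, 12 mm or more out from the middle (value of joint turntable between 0.7972 and 1.2972 rad and z of stick in the frame of bowl_in between -0.01 and 0.025 m and y of stick in the frame of bowl_in below -0.012 m and x of stick in the frame of bowl_in between -0.012 and 0.012 m and horizontal distance between stick and bowl_in below 0.07 m).
At the end, for the whole second after the job is handed in: Carousel at rest in the third click (2.094 +-0.12 rad), bowl at the brass mark; every bead at rest in the bowl (centre within 74 mm of its axis, 0 to 65 mm above its floor); stick at rest tip down in the blue box (tip within 30 mm of its centre, below 30 mm; lean under 0.5 rad) (value of joint turntable between 1.9744 and 2.2144 rad and velocity of joint turntable between -0.1 and 0.1 rad/s and horizontal distance between each of round1, round2, round3, barrel1, barrel2, barrel3, barrel4 and bowl_in below 0.074 m and z of round1 in the frame of bowl_in between 0 and 0.065 m and z of round2 in the frame of bowl_in between 0 and 0.065 m and z of round3 in the frame of bowl_in between 0 and 0.065 m and z of barrel1 in the frame of bowl_in between 0 and 0.065 m and z of barrel2 in the frame of bowl_in between 0 and 0.065 m and z of barrel3 in the frame of bowl_in between 0 and 0.065 m and z of barrel4 in the frame of bowl_in between 0 and 0.065 m and horizontal distance between stick and stickbox below 0.03 m and height (world z) of stick below 0.03 m and angle between stick's own z axis and vertical below 0.5 rad and linear speed of stick below 0.03 m/s and linear speed of each of barrel1, barrel2, barrel3, barrel4, round1, round2, round3 below 0.05 m/s); the robot touches nothing.
It fails at once if the mug is shifted more than 30 mm or tipped (distance of mug from where it was at the start of the episode above 0.03 m or angle between mug's own z axis and vertical above 0.35 rad).
It fails at once if the vase is shifted more than 30 mm or tipped (distance of vase from where it was at the start of the episode above 0.03 m or angle between vase's own z axis and vertical above 0.35 rad).
It fails at once if the candlestick is shifted more than 30 mm or tipped (distance of candlestick from where it was at the start of the episode above 0.03 m or angle between candlestick's own z axis and vertical above 0.35 rad).
Of barrel1, barrel2, barrel3, barrel4 only 2 to 4 are there at a start; the rules pass over those that are not, and their reading is None.
At some moment in a run one of barrel1, barrel2, barrel3, barrel4 may be knocked a few centimetres aside while the robot is not near it.
It also fails if it takes over 210 s, if anything falls off the work surface, if the arm or the gripper's body presses on something with over 40 N, if the wrist force passes 120 N, or if a joint passes its speed limit or range.

## Working session

There is one attempt and no reset: what is moved stays moved. The work goes in short steps, Python scripts to look and compute and a tool call to move; the robot and the scene stay as the last step left them, time stands still between calls to the robot, and variables do not carry over. Pictures are saved under pics/ and viewed, at most 14 in all, crops included, and the job is handed in when it is done.

Besides the shell and the picture viewer there is one more tool, called after ">>>" as name(argument=value, ...) on one line, values as JSON. servo_tool: Moves the arm, as the interface text tells. Scaled input: -1 to 1 covers 250 mm each way for a shift and 90 degrees each way for a turn. Its arguments: {"type":"object","properties":{"commands":{"type":"array"},"claw":{"type":"number"},"squeeze":{"type":"number"}},"required":["commands"]}

```bash
mkdir -p pics; ls; cat > h.py <<'E'
import numpy as np, cv2
from scipy.spatial.transform import Rotation as R
from bench import r
def T_of(cam,o=None):
    m=r.camera_model(cam)
    if 'extrinsics' in m: return m,np.array(m['extrinsics'])
    o=o or r.get_obs(); T=np.eye(4); T[:3,:3]=R.from_rotvec(o['orientation']).as_matrix(); T[:3,3]=o['tcp_pos']
    return m,T@np.array(m['hand_eye'])
def ray(cam,uv,o=None):
    m,T=T_of(cam,o); d=np.array([(uv[0]-m['cx'])/m['fx'],(uv[1]-m['cy'])/m['fy'],1.])
    return T[:3,3],T[:3,:3]@d
def atz(cam,uv,z,o=None):
    p,d=ray(cam,uv,o); return p+d*(z-p[2])/d[2]
def bydepth(cam,uv,D,o=None):
    p,d=ray(cam,uv,o); u,v=int(round(uv[0])),int(round(uv[1])); q=D[max(v-2,0):v+3,max(u-2,0):u+3]; q=q[q>0]
    return p+d*np.median(q) if len(q) else None
def tri(rays):
    A=np.zeros((3,3));b=np.zeros(3)
    for p,d in rays:
        d=d/np.linalg.norm(d);M=np.eye(3)-np.outer(d,d);A+=M;b+=M@p
    return np.linalg.solve(A,b)
def proj(cam,P,o=None):
    m,T=T_of(cam,o); q=np.linalg.inv(T)@np.append(P,1); return q[0]/q[2]*m['fx']+m['cx'],q[1]/q[2]*m['fy']+m['cy']
def save(n,im): cv2.imwrite('pics/'+n+'.png',cv2.cvtColor(im,cv2.COLOR_RGB2BGR))
def cmd(P,yaw=None,o=None):
    "tool-frame normalised shift from now to world P"
    o=o or r.get_obs(); Rm=R.from_rotvec(o['orientation']).as_matrix()
    return np.round(Rm.T@(np.array(P)-o['tcp_pos'])/.25,3)
E
python3 - <<'E'
from h import *
np.set_printoptions(precision=4,suppress=True)
o=r.get_obs();print(o['clock'],o['tcp_pos'],r.tcp_to_tips,R.from_rotvec(o['orientation']).as_matrix())
for c in('top','side'):
    im,D=r.grab_frame(c);save(c+'0',im)
    m,T=T_of(c);print(c,T[:3,3],T[:3,2])
    for n in ['carousel','post_top','bowl_in','mark_refill','mark_show','stick','stickbox','barrel1','round1','vase','candlestick','mug']:
        for d in r.mark_of(c,n)[:7]:
            if d['confidence']>.3: print(c,n,round(d['confidence'],2),np.round(d['uv']),bydepth(c,d['uv'],D))
print(r.get_obs()['clock'])
E
```

```text
pics
0.0 [ 0.1536 -0.6567  0.2493] 0.019 [[ 0.9737  0.2278 -0.0006]
 [ 0.2278 -0.9737  0.0017]
 [-0.0001 -0.0018 -1.    ]]
top [ 0.5228 -0.0306  1.0158] [ 0.0852  0.0016 -0.9964]
top carousel 0.69 [310. 219.] [ 0.5591 -0.0075  0.0768]
top post_top 0.93 [260. 191.] [0.631  0.1188 0.0465]
top bowl_in 0.9 [334. 233.] [ 0.5254 -0.0662  0.0519]
top mark_refill 0.95 [366. 180.] [ 0.6575 -0.1501  0.0357]
top mark_refill 0.47 [260. 196.] [0.6155 0.1124 0.0955]
top mark_show 0.57 [307. 155.] [0.726  0.0008 0.0343]
top stick 0.68 [436. 279.] [ 0.4135 -0.3085  0.0681]
top stickbox 0.76 [438. 279.] [ 0.4104 -0.3191  0.0479]
top stickbox 0.66 [243. 138.] [0.758  0.1545 0.0865]
top barrel1 0.75 [164. 237.] [0.52   0.3634 0.0285]
top barrel1 0.61 [219. 226.] [0.5462 0.2256 0.0278]
top barrel1 0.57 [167. 280.] [0.4129 0.3541 0.0283]
top barrel1 0.51 [213. 275.] [0.424  0.2391 0.0289]
top round1 0.66 [331. 220.] [ 0.5573 -0.0566  0.0799]
top round1 0.55 [330. 243.] [ 0.5011 -0.0545  0.0807]
top round1 0.41 [352. 233.] [ 0.5254 -0.1086  0.0798]
top vase 0.72 [245. 137.] [0.7613 0.1499 0.0841]
top vase
[... 763 characters left out ...]
 barrel1 0.6 [333. 319.] [0.5422 0.2396 0.0279]
side barrel1 0.54 [389. 325.] [0.4312 0.2472 0.0281]
side round1 0.64 [331. 205.] [ 0.5558 -0.0425  0.0749]
side round1 0.52 [356. 198.] [ 0.497  -0.0943  0.0504]
side round1 0.41 [342. 189.] [ 0.5311 -0.097   0.0775]
side round1 0.38 [388. 326.] [0.4341 0.2497 0.0293]
side round1 0.37 [297. 186.] [ 0.6497 -0.1531  0.0308]
side vase 0.64 [227. 294.] [0.7618 0.2034 0.0481]
side vase 0.38 [298. 186.] [ 0.6516 -0.187   0.0033]
side candlestick 0.93 [310. 138.] [ 0.6309 -0.3941  0.0135]
side candlestick 0.42 [296. 189.] [ 0.6489 -0.1267  0.0445]
side mug 0.67 [225. 292.] [0.7654 0.2038 0.0554]
side mug 0.62 [263. 165.] [ 0.7516 -0.2468  0.0218]
1.3
```

View pics/top0.png

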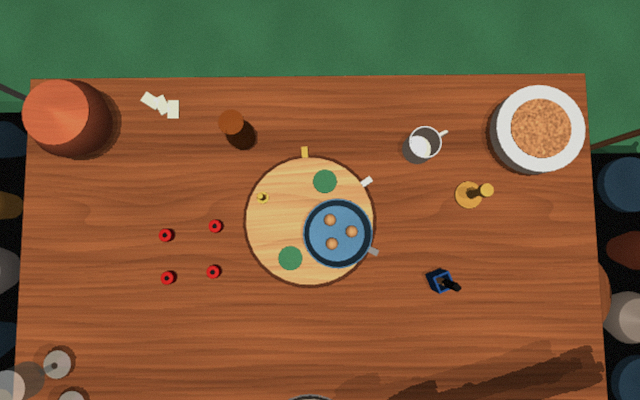

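View pics/side0.png

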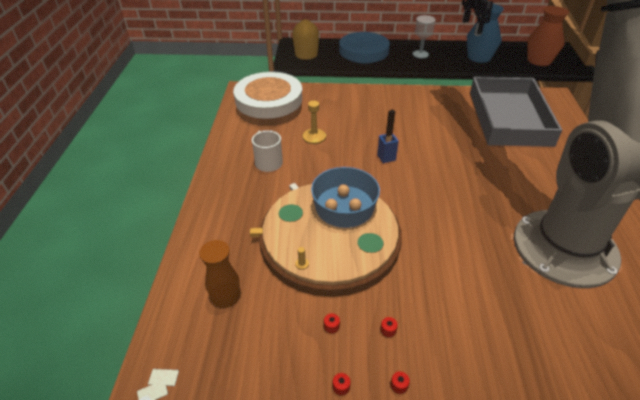

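The top view shows the carousel at about (310,220), with the post at (262,197), the bowl at (338,233), and the stick leaning at (440,281). Four red beads are at (165,235), (215,226), (213,271) and (168,278). The side view agrees. I'll move over the post now.

>>> servo_tool(commands=[[[1, -1, 0], [0, 0, 0]], [[1, -1, 0], [0, 0, 0]], [[1, -1, 0], [0, 0, 0]], [[1, -1, 0], [0, 0, 0]], [[1, -1, 0], [0, 0, 0]], [[1, -1, 0], [0, 0, 0]], [[1, -1, 0], [0, 0, 0]], [[1, -1, 0], [0, 0, 0]]], claw=0.4, squeeze=30)

```text
clock: 2.1
tcp_pos: [0.3443, -0.3511, 0.2507]
orientation: [-3.118, -0.375, -0.003]
contact_force: [0.4, -0.9, 0.1]
grip_width: 0.0513
gripper_force: 0.0
```

>>> servo_tool(commands=[[[1, -1, 0], [0, 0, -0.56]], [[1, -1, 0], [0, 0, -0.56]], [[1, -1, 0], [0, 0, -0.56]], [[1, -1, 0], [0, 0, -0.56]], [[1, -1, 0], [0, 0, -0.56]], [[1, -1, 0], [0, 0, -0.56]], [[1, -1, 0], [0, 0, -0.56]], [[1, -1, 0], [0, 0, -0.56]], [[1, -1, 0], [0, 0, -0.56]], [[1, -1, 0], [0, 0, -0.56]]])

```text
clock: 3.1
tcp_pos: [0.5262, -0.0582, 0.2501]
orientation: [2.672, 1.652, -0.002]
contact_force: [-0.6, -0.4, 0.2]
grip_width: 0.0513
gripper_force: 0.0
```

```bash
python3 - <<'E'
from h import *
np.set_printoptions(precision=4,suppress=True)
o=r.get_obs();print(o['tcp_pos'],cmd([.613,.1123,.2]))
im,D=r.grab_frame('wrist');save('w1',im)
for n,z in[('post_top',.095),('bowl_in',.051),('mark_refill',.03),('mark_show',.03)]:
    for d in r.mark_of('wrist',n)[:2]: print(n,round(d['confidence'],2),np.round(d['uv']),bydepth('wrist',d['uv'],D,o),atz('wrist',d['uv'],z,o))
E
```

```text
[ 0.5262 -0.0582  0.2501] [0.765 0.006 0.199]
post_top 0.34 [487.  13.] [0.7319 0.0093 0.0343] [0.7012 0.0096 0.095 ]
bowl_in 0.9 [326. 187.] [ 0.5248 -0.0698  0.0516] [ 0.5247 -0.07    0.051 ]
mark_refill 0.93 [463. 192.] [ 0.6548 -0.1466  0.0347] [ 0.6561 -0.1488  0.03  ]
mark_show 0.97 [488.  13.] [0.7329 0.0095 0.034 ] [0.735  0.0095 0.03  ]
mark_show 0.69 [555. 252.] [ 0.722  -0.2564  0.0438] [ 0.7288 -0.2676  0.03  ]
```

>>> servo_tool(commands=[[[0.6, 0, 0.2], [0, 0, 0]], [[0.6, 0, 0.2], [0, 0, 0]], [[0.6, 0, 0.2], [0, 0, 0]], [[0.6, 0, 0.2], [0, 0, 0]], [[0.6, 0, 0.2], [0, 0, 0]]])

```text
clock: 3.85
tcp_pos: [0.5933, 0.0794, 0.1995]
orientation: [-2.667, -1.658, 0.001]
contact_force: [-0.3, -0.2, -0.4]
grip_width: 0.051
gripper_force: 0.0
```

```bash
python3 - <<'E'
from h import *
np.set_printoptions(precision=4,suppress=True)
im,D=r.grab_frame('wrist');save('w2',im)
o=r.get_obs();print(o['tcp_pos'])
for n,z in[('post_top',.095),('mark_show',.034)]:
    for d in r.mark_of('wrist',n)[:2]: print(n,round(d['confidence'],2),np.round(d['uv']),bydepth('wrist',d['uv'],D,o),atz('wrist',d['uv'],z,o))
P=np.array([.613,.1123,.08]);print(cmd(P),proj('wrist',[.613,.1123,.095],o))
E
```

```text
[0.5933 0.0772 0.2   ]
post_top 0.87 [329. 153.] [0.6148 0.1111 0.0959] [0.6147 0.111  0.095 ]
mark_show 0.59 [489. 186.] [0.7313 0.0076 0.035 ] [0.7316 0.0072 0.034 ]
[0.168 0.003 0.482] (np.float64(325.62782243157557), np.float64(151.9736870254272))
```

View pics/w2.png

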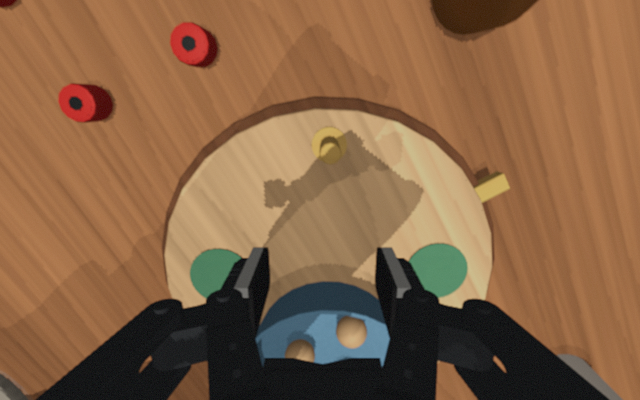

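The post shows at (329,150), in line with the fingers. I'll lower, grip it, and then turn.

>>> servo_tool(commands=[[[0.16, 0.008, 0], [0, 0, 0]], [[0.16, 0.008, 0.15], [0, 0, 0]], [[0.16, 0.008, 0.3], [0, 0, 0]], [[0.16, 0.008, 0.46], [0, 0, 0]], [[0.16, 0.008, 0.46], [0, 0, 0]], [[0.16, 0.008, 0.46], [0, 0, 0]], [[0.16, 0.008, 0.46], [0, 0, 0]]])

```text
clock: 4.7
tcp_pos: [0.6148, 0.1124, 0.088]
orientation: [2.67, 1.652, 0.006]
contact_force: [0.3, -0.1, 0.9]
grip_width: 0.0511
gripper_force: 0.0
```

>>> servo_tool(commands=[[[0, 0, 0], [0, 0, 0]], [[0, 0, 0], [0, 0, 0]], [[0, 0, 0], [0, 0, 0]], [[0, 0, 0], [0, 0, 0]], [[0, 0, 0], [0, 0, 0]], [[0, 0, 0], [0, 0, 0]]], claw=1, squeeze=30)

```text
clock: 5.3
tcp_pos: [0.6143, 0.1127, 0.087]
orientation: [2.67, 1.653, 0.003]
contact_force: [-1.0, -1.6, 7.4]
grip_width: 0.0148
gripper_force: 29.3
```

```bash
python3 - <<'E'
from h import *
np.set_printoptions(precision=4,suppress=True)
o=r.get_obs();p=np.array(o['tcp_pos']);Rm=R.from_rotvec(o['orientation']).as_matrix();print(p,o['grip_width'],o['contact_force'],Rm)
A=np.array([.5576,-.0036,p[2]]);Q=R.from_euler('z',range(6,67,6),degrees=True)
for q,a in zip(Q,range(6,67,6)): print(a,np.round(Rm.T@(A+q.apply(p-A)-p)/.25,3),-a/90)
E
```

```text
[0.6143 0.1127 0.087 ] 0.014767552976872867 [-1.0318 -1.5614  7.4138] [[ 0.4455  0.8953  0.0026]
 [ 0.8953 -0.4455 -0.0001]
 [ 0.0011  0.0024 -1.    ]]
6 [-0.003 -0.054 -0.   ] -0.06666666666666667
12 [-0.012 -0.107 -0.   ] -0.13333333333333333
18 [-0.027 -0.16  -0.   ] -0.2
24 [-0.046 -0.21  -0.001] -0.26666666666666666
30 [-0.071 -0.258 -0.001] -0.3333333333333333
36 [-0.101 -0.303 -0.001] -0.4
42 [-0.136 -0.345 -0.001] -0.4666666666666667
48 [-0.174 -0.383 -0.001] -0.5333333333333333
54 [-0.217 -0.417 -0.001] -0.6
60 [-0.262 -0.446 -0.001] -0.6666666666666666
66 [-0.311 -0.47  -0.001] -0.7333333333333333
```

>>> servo_tool(commands=[[[-0.003, -0.054, 0], [0, 0, -0.067]], [[-0.012, -0.107, 0], [0, 0, -0.133]], [[-0.027, -0.16, 0], [0, 0, -0.2]], [[-0.046, -0.21, 0], [0, 0, -0.267]], [[-0.071, -0.258, 0], [0, 0, -0.333]], [[-0.101, -0.303, 0], [0, 0, -0.4]], [[-0.136, -0.345, 0], [0, 0, -0.467]], [[-0.174, -0.383, 0], [0, 0, -0.533]], [[-0.217, -0.417, 0], [0, 0, -0.6]], [[-0.262, -0.446, 0], [0, 0, -0.667]], [[-0.262, -0.446, 0], [0, 0, -0.667]], [[-0.262, -0.446, 0], [0, 0, -0.667]], [[-0.262, -0.446, 0], [0, 0, -0.667]]])

```text
clock: 6.6
tcp_pos: [0.4856, 0.1034, 0.0867]
orientation: [1.485, 2.765, 0.002]
contact_force: [-0.2, -1.8, 7.7]
grip_width: 0.0149
gripper_force: 31.3
```

>>> servo_tool(commands=[[[0, 0, 0], [0, 0, 0]], [[0, 0, 0], [0, 0, 0]], [[0, 0, 0], [0, 0, 0]], [[0, 0, -0.2], [0, 0, 0]], [[0, 0, -0.4], [0, 0, 0]], [[0, 0, -0.6], [0, 0, 0]], [[0, 0, -0.6], [0, 0, 0]], [[0, 0, -0.6], [0, 0, 0]]], claw=0.4)

```text
clock: 7.4
tcp_pos: [0.4846, 0.1037, 0.2363]
orientation: [1.484, 2.766, 0.001]
contact_force: [-0.9, -0.6, -0.6]
grip_width: 0.0518
gripper_force: 0.0
```

```bash
cat >> h.py <<'E'
def look(names,cams=('top','side','wrist'),k=7,c=.4):
    for cam in cams:
        o=r.get_obs();im,D=r.grab_frame(cam)
        for n in names:
            for d in r.mark_of(cam,n)[:k]:
                if d['confidence']>c: print(cam,n,round(d['confidence'],2),np.round(d['uv']),bydepth(cam,d['uv'],D,o))
    return im
E
python3 - <<'E'
from h import *
np.set_printoptions(precision=4,suppress=True)
save('w3',look(['post_top','bowl_in','barrel1']));o=r.get_obs();print(o['clock'],o['tcp_pos'],R.from_rotvec(o['orientation']).as_matrix(),o['joints'])
E
```

```text
top post_top 0.62 [262. 250.] [0.4977 0.0678 0.3531]
top bowl_in 0.9 [332. 204.] [ 0.5982 -0.0614  0.0516]
top barrel1 0.56 [166. 239.] [0.5136 0.3611 0.0275]
side post_top 0.73 [364. 247.] [0.4809 0.1025 0.0949]
side post_top 0.48 [315. 205.] [ 0.596  -0.0654  0.0509]
side bowl_in 0.9 [314. 203.] [ 0.5999 -0.0722  0.0497]
side barrel1 0.78 [387. 323.] [0.4348 0.2434 0.0276]
side barrel1 0.6 [340. 383.] [0.5266 0.3707 0.0274]
side barrel1 0.55 [397. 382.] [0.4226 0.3643 0.0275]
side barrel1 0.53 [332. 321.] [0.5435 0.2435 0.0271]
wrist post_top 0.85 [322. 195.] [0.4843 0.1027 0.0954]
wrist bowl_in 0.91 [324. 352.] [ 0.6    -0.0682  0.051 ]
wrist bowl_in 0.72 [302. 363.] [0.4737 0.1097 0.2904]
wrist barrel1 0.68 [445.  96.] [0.5393 0.2354 0.0288]
wrist barrel1 0.6 [354.  26.] [0.4302 0.2367 0.0287]
8.0 [0.484  0.1038 0.2351] [[-0.5534  0.8329 -0.0003]
 [ 0.8329  0.5534  0.0001]
 [ 0.0002 -0.0002 -1.    ]] [ 0.407   0.3123 -0.8769  1.9484  0.2828  1.0083 -0.0127]
```

View pics/w3.png

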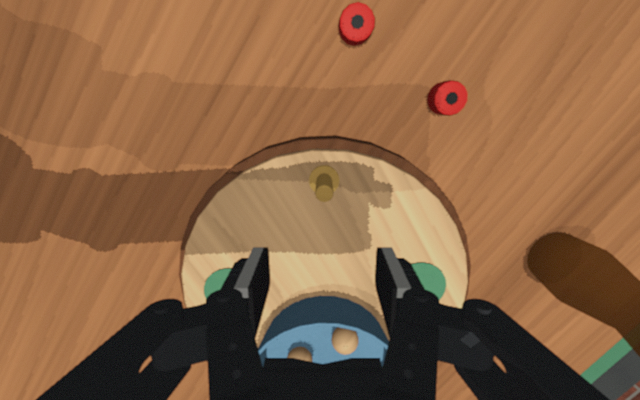

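The carousel is at the white mark, with the bowl centre at about (0.599,-0.0685). Beads show at (449,98) and (357,22). Next I'll fetch the first one.

>>> servo_tool(commands=[[[0.315, 0.483, 0], [0, 0, 0]], [[0.315, 0.483, 0], [0, 0, 0]], [[0.315, 0.483, 0.2], [0, 0, 0]], [[0.315, 0.483, 0.4], [0, 0, 0]], [[0.315, 0.483, 0.6], [0, 0, 0]], [[0.315, 0.483, 0.75], [0, 0, 0]], [[0.315, 0.483, 0.85], [0, 0, 0]], [[0.315, 0.483, 0.85], [0, 0, 0]], [[0.315, 0.483, 0.85], [0, 0, 0]]], claw=0.2)

```text
clock: 8.9
tcp_pos: [0.5413, 0.2366, 0.0233]
orientation: [-1.484, -2.768, -0.0]
contact_force: [-0.4, 0.6, 0.5]
grip_width: 0.0686
gripper_force: 0.0
```

>>> servo_tool(commands=[[[0, 0, 0], [0, 0, 0]], [[0, 0, 0], [0, 0, 0]], [[0, 0, 0], [0, 0, 0]], [[0, 0, 0], [0, 0, 0]], [[0, 0, 0], [0, 0, 0]], [[0, 0, -0.2], [0, 0, 0]], [[0, 0, -0.4], [0, 0, 0]], [[0, 0, -0.6], [0, 0, 0]], [[0, 0, -0.6], [0, 0, 0]]], claw=1, squeeze=30)

```text
clock: 9.8
tcp_pos: [0.5445, 0.239, 0.181]
orientation: [1.481, 2.762, 0.016]
contact_force: [0.7, 0.7, -0.8]
grip_width: 0.033
gripper_force: 30.2
```

```bash
python3 - <<'E'
from h import *
np.set_printoptions(precision=4,suppress=True)
o=r.get_obs();print(o['clock'],o['tcp_pos'],o['grip_width'],cmd([.599,-.0685,.18]))
look(['round1','barrel1'],('top','side'))
im,D=r.grab_frame('top');m=cv2.resize(im[150:290,250:400],None,fx=4,fy=4);im,D=r.grab_frame('side');m2=cv2.resize(im[150:290,250:300+100],None,fx=4,fy=4)[:, :];save('b1',m)
E
```

```text
9.8 [0.5445 0.239  0.181 ] 0.03298514765416289 [-1.145 -0.499 -0.   ]
top round1 0.67 [339. 214.] [ 0.5718 -0.077   0.0768]
top round1 0.51 [322. 203.] [ 0.598  -0.0349  0.0786]
top barrel1 0.7 [434. 278.] [ 0.4162 -0.3036  0.0688]
top barrel1 0.41 [213. 272.] [0.4295 0.2401 0.0289]
side round1 0.69 [397. 382.] [0.4225 0.3648 0.0276]
side round1 0.66 [302. 196.] [ 0.6281 -0.0715  0.0751]
side round1 0.5 [311. 206.] [ 0.6038 -0.0281  0.0822]
side barrel1 0.68 [390. 325.] [0.429  0.2476 0.0274]
side barrel1 0.63 [400. 383.] [0.4181 0.3656 0.0287]
side barrel1 0.59 [339. 386.] [0.5274 0.3763 0.0274]
side barrel1 0.57 [336. 278.] [0.5384 0.2479 0.1769]
```

View pics/b1.png

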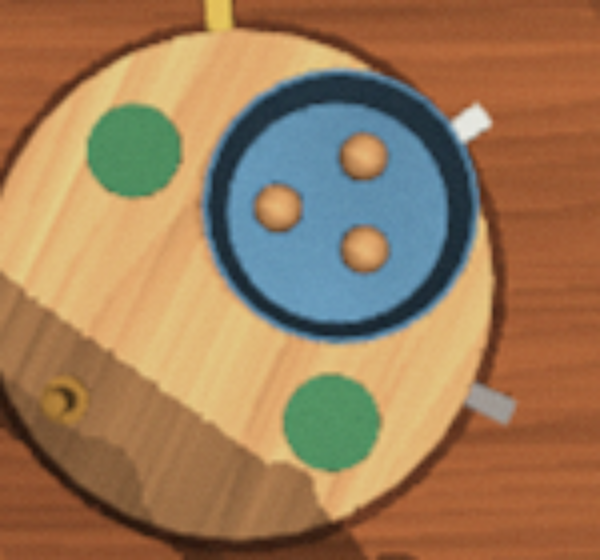

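Now carry it over. The bowl is at the white mark, and its balls sit at crop positions (278,207), (365,157) and (366,249), so the centre is free.

>>> servo_tool(commands=[[[-1, -0.44, 0], [0, 0, 0]], [[-1, -0.44, 0], [0, 0, 0]], [[-1, -0.44, 0], [0, 0, 0]], [[-1, -0.44, 0], [0, 0, 0]], [[-1, -0.44, 0], [0, 0, 0]], [[-1, -0.44, 0], [0, 0, 0]], [[-1, -0.44, 0], [0, 0, 0]]])

```text
clock: 10.9
tcp_pos: [0.5879, -0.0388, 0.1714]
orientation: [-1.495, -2.762, 0.004]
contact_force: [-0.6, 0.4, -0.2]
grip_width: 0.0329
gripper_force: 30.2
```

>>> servo_tool(commands=[[[-0.145, -0.06, 0.1], [0, 0, 0]], [[-0.145, -0.06, 0.2], [0, 0, 0]], [[-0.145, -0.06, 0.3], [0, 0, 0]], [[-0.145, -0.06, 0.3], [0, 0, 0]], [[-0.145, -0.06, 0.3], [0, 0, 0]]])

```text
clock: 11.4
tcp_pos: [0.5965, -0.0693, 0.0982]
orientation: [1.481, 2.77, 0.003]
contact_force: [0.5, 0.2, 5.5]
grip_width: 0.0329
gripper_force: 51.1
```

>>> servo_tool(commands=[[[0, 0, 0], [0, 0, 0]], [[0, 0, 0], [0, 0, 0]], [[0, 0, 0], [0, 0, 0]], [[0, 0, -0.2], [0, 0, 0]], [[0, 0, -0.4], [0, 0, 0]], [[0, 0, -0.4], [0, 0, 0]]], claw=0.35)

```text
clock: 12.0
tcp_pos: [0.5991, -0.0704, 0.2044]
orientation: [1.48, 2.76, 0.007]
contact_force: [0.6, -0.5, 1.0]
grip_width: 0.0556
gripper_force: 0.0
```

```bash
python3 - <<'E'
from h import *
np.set_printoptions(precision=4,suppress=True)
look(['barrel1','round1'],('wrist','top','side'))
o=r.get_obs();print(o['clock'],o['tcp_pos'],o['grip_width'],R.from_rotvec(o['orientation']).as_matrix(),cmd([.431,.239,.2]))
E
```

```text
wrist barrel1 0.96 [328. 193.] [ 0.6018 -0.0646  0.0798]
wrist round1 0.94 [280. 188.] [ 0.5678 -0.0819  0.0806]
wrist round1 0.79 [350. 154.] [ 0.5985 -0.0284  0.081 ]
wrist round1 0.64 [348. 223.] [ 0.6302 -0.0764  0.0797]
top barrel1 0.71 [165. 234.] [0.5268 0.3624 0.0289]
top barrel1 0.69 [169. 275.] [0.4238 0.35   0.0285]
top barrel1 0.52 [212. 272.] [0.4315 0.2424 0.029 ]
top round1 0.44 [433. 279.] [ 0.4772 -0.1422  0.6239]
top round1 0.41 [321. 202.] [ 0.5626 -0.0323  0.532 ]
side barrel1 0.83 [387. 327.] [0.4342 0.2512 0.0282]
side barrel1 0.7 [337. 382.] [0.5306 0.3694 0.0271]
side barrel1 0.57 [398. 383.] [0.4206 0.3664 0.0281]
side barrel1 0.55 [316. 200.] [ 0.593  -0.0562  0.0767]
side barrel1 0.53 [257. 230.] [0.7304 0.0077 0.0343]
side round1 0.64 [326. 191.] [ 0.5697 -0.0857  0.0806]
side round1 0.56 [300. 194.] [ 0.6323 -0.0729  0.0776]
12.45 [ 0.5948 -0.0715  0.1967] 0.0557107988595658 [[-0.5534  0.8329 -0.0019]
 [ 0.8329  0.5535  0.0003]
 [ 0.0013 -0.0014 -1.    ]] [ 1.397  0.142 -0.012]
```

First bead is in, at the bowl centre. Now bead B.

>>> servo_tool(commands=[[[1, 0.1, 0], [0, 0, 0]], [[1, 0.1, 0], [0, 0, 0]], [[1, 0.1, 0], [0, 0, 0]], [[1, 0.1, 0], [0, 0, 0]], [[1, 0.1, 0], [0, 0, 0]], [[1, 0.1, 0], [0, 0, 0]], [[1, 0.1, 0], [0, 0, 0]]], claw=0.2)

```text
clock: 13.15
tcp_pos: [0.4772, 0.1517, 0.1977]
orientation: [-1.48, -2.771, 0.0]
contact_force: [0.7, -1.0, 0.1]
grip_width: 0.0685
gripper_force: 0.0
```

```bash
python3 - <<'E'
from h import *
np.set_printoptions(precision=4,suppress=True)
look(['barrel1'],('wrist',))
o=r.get_obs();print(o['clock'],o['tcp_pos'],cmd([.431,.240,.023]))
E
```

```text
wrist barrel1 0.75 [511.   4.] [0.5202 0.3597 0.0288]
wrist barrel1 0.55 [333.  72.] [0.4306 0.2385 0.0285]
13.25 [0.4784 0.1494 0.1974] [0.407 0.043 0.698]
```

>>> servo_tool(commands=[[[0.4, 0.04, 0], [0, 0, 0]], [[0.4, 0.04, 0.1], [0, 0, 0]], [[0.4, 0.04, 0.3], [0, 0, 0]], [[0.4, 0.04, 0.5], [0, 0, 0]], [[0.4, 0.04, 0.6], [0, 0, 0]], [[0.4, 0.04, 0.7], [0, 0, 0]], [[0.4, 0.04, 0.7], [0, 0, 0]], [[0.4, 0.04, 0.7], [0, 0, 0]]])

```text
clock: 14.05
tcp_pos: [0.4315, 0.2386, 0.0228]
orientation: [-1.487, -2.767, 0.001]
contact_force: [0.5, -0.0, -0.2]
grip_width: 0.0683
gripper_force: 0.0
```

>>> servo_tool(commands=[[[0, 0, 0], [0, 0, 0]], [[0, 0, 0], [0, 0, 0]], [[0, 0, 0], [0, 0, 0]], [[0, 0, 0], [0, 0, 0]], [[0, 0, 0], [0, 0, 0]], [[0, 0, -0.2], [0, 0, 0]], [[0, 0, -0.4], [0, 0, 0]], [[0, 0, -0.6], [0, 0, 0]], [[0, 0, -0.65], [0, 0, 0]], [[0, 0, -0.65], [0, 0, 0]]], claw=1)

```text
clock: 15.05
tcp_pos: [0.4322, 0.24, 0.1877]
orientation: [1.484, 2.765, 0.006]
contact_force: [-0.1, -0.4, -0.6]
grip_width: 0.0329
gripper_force: 30.2
```

```bash
python3 - <<'E'
from h import *
np.set_printoptions(precision=4,suppress=True)
look(['barrel1','round1'],('top',))
o=r.get_obs();print(o['clock'],o['tcp_pos'],o['grip_width'],cmd([.6,-.0685,.18]))
E
```

```text
top barrel1 0.68 [332. 205.] [ 0.5927 -0.061   0.0781]
top barrel1 0.55 [190. 281.] [0.4416 0.2018 0.312 ]
top barrel1 0.46 [165. 236.] [0.522  0.3613 0.0288]
top round1 0.67 [340. 187.] [ 0.6354 -0.0813  0.0802]
top round1 0.51 [322. 204.] [ 0.5942 -0.0366  0.0775]
top round1 0.5 [343. 215.] [ 0.5676 -0.0854  0.0806]
15.2 [0.4301 0.2384 0.1838] 0.03319258438113039 [-1.398 -0.113  0.016]
```

>>> servo_tool(commands=[[[-1, -0.08, 0], [0, 0, 0]], [[-1, -0.08, 0], [0, 0, 0]], [[-1, -0.08, 0], [0, 0, 0]], [[-1, -0.08, 0], [0, 0, 0]], [[-1, -0.08, 0], [0, 0, 0]], [[-1, -0.08, 0], [0, 0, 0]], [[-1, -0.08, 0], [0, 0, 0]]])

```text
clock: 15.9
tcp_pos: [0.5518, 0.0186, 0.1829]
orientation: [-1.487, -2.763, 0.002]
contact_force: [-0.1, 0.6, -0.9]
grip_width: 0.0325
gripper_force: 30.2
```

>>> servo_tool(commands=[[[-0.543, -0.12, 0], [0, 0, 0.373]], [[-0.543, -0.12, 0], [0, 0, 0.373]], [[-0.543, -0.12, 0], [0, 0, 0.373]], [[-0.543, -0.12, 0], [0, 0, 0.373]], [[-0.543, -0.12, 0], [0, 0, 0.373]], [[-0.543, -0.12, 0], [0, 0, 0.373]], [[-0.543, -0.12, 0], [0, 0, 0.373]]])

```text
clock: 16.6
tcp_pos: [0.6022, -0.1071, 0.185]
orientation: [-2.213, -2.228, 0.0]
contact_force: [-0.2, -0.2, -0.7]
grip_width: 0.0331
gripper_force: 30.2
```

```bash
python3 - <<'E'
from h import *
np.set_printoptions(precision=4,suppress=True)
save('w4',look(['barrel1','round1','bowl_in'],('wrist',)))
o=r.get_obs();print(o['clock'],o['tcp_pos'],o['grip_width'],R.from_rotvec(o['orientation']).as_matrix(),cmd([.602,-.1105,.095]))
E
```

```text
wrist barrel1 0.89 [324. 149.] [ 0.6032 -0.0646  0.0798]
wrist barrel1 0.71 [321. 271.] [ 0.6014 -0.099   0.1893]
wrist round1 0.74 [325.  97.] [ 0.6032 -0.029   0.0812]
wrist round1 0.74 [364. 171.] [ 0.6322 -0.0799  0.0813]
wrist round1 0.57 [280. 176.] [ 0.5715 -0.0844  0.0807]
wrist bowl_in 0.58 [319. 146.] [ 0.5996 -0.0623  0.0791]
16.8 [ 0.6025 -0.1088  0.1853] 0.03290661434904025 [[-0.0026  1.     -0.0001]
 [ 1.      0.0026  0.0001]
 [ 0.0001 -0.0001 -1.    ]] [-0.007 -0.002  0.361]
```

>>> servo_tool(commands=[[[-0.007, 0, 0.12], [0, 0, 0]], [[-0.007, 0, 0.24], [0, 0, 0]], [[-0.007, 0, 0.36], [0, 0, 0]], [[-0.007, 0, 0.36], [0, 0, 0]], [[-0.007, 0, 0.36], [0, 0, 0]]])

```text
clock: 17.3
tcp_pos: [0.6027, -0.1111, 0.0957]
orientation: [-2.22, -2.222, 0.0]
contact_force: [0.2, -0.0, 0.2]
grip_width: 0.0329
gripper_force: 30.2
```

>>> servo_tool(commands=[[[0, 0, 0], [0, 0, 0]], [[0, 0, 0], [0, 0, 0]], [[0, 0, 0], [0, 0, 0]], [[0, 0, -0.2], [0, 0, 0]], [[0, 0, -0.4], [0, 0, 0]], [[0, 0, -0.4], [0, 0, 0]]], claw=0.4)

```text
clock: 17.9
tcp_pos: [0.6072, -0.1108, 0.2032]
orientation: [2.214, 2.215, 0.012]
contact_force: [0.2, 0.1, 0.3]
grip_width: 0.0511
gripper_force: 0.0
```

```bash
python3 - <<'E'
from h import *
np.set_printoptions(precision=4,suppress=True)
save('w4',look(['barrel1','round1','bowl_in'],('wrist','top')))
o=r.get_obs();print(o['clock'],o['tcp_pos'],o['grip_width'],R.from_rotvec(o['orientation']).as_matrix(),cmd([.521,.366,.2]))
E
```

```text
wrist barrel1 0.84 [316. 191.] [ 0.6035 -0.1048  0.08  ]
wrist barrel1 0.7 [316. 142.] [ 0.6041 -0.066   0.0798]
wrist round1 0.82 [273. 164.] [ 0.5702 -0.0827  0.0804]
wrist round1 0.82 [350. 160.] [ 0.6305 -0.0795  0.0805]
wrist round1 0.6 [314.  90.] [ 0.6022 -0.0284  0.0813]
wrist bowl_in 0.71 [308. 136.] [ 0.5977 -0.0617  0.0796]
top barrel1 0.63 [168. 276.] [0.4208 0.3509 0.0287]
top barrel1 0.56 [348. 200.] [ 0.5819 -0.0802  0.3348]
top barrel1 0.54 [335. 200.] [ 0.6046 -0.0686  0.0796]
top round1 0.69 [324. 205.] [ 0.5956 -0.0404  0.0545]
top round1 0.62 [340. 217.] [ 0.5642 -0.0798  0.0766]
top round1 0.53 [340. 189.] [ 0.6306 -0.0803  0.0795]
top bowl_in 0.73 [334. 204.] [ 0.595  -0.0658  0.0786]
18.3 [ 0.602  -0.1113  0.194 ] 0.0515038745012141 [[-0.0005  1.     -0.0022]
 [ 1.      0.0005  0.0005]
 [ 0.0005 -0.0022 -1.    ]] [ 1.909 -0.323 -0.022]
```

>>> servo_tool(commands=[[[1, -0.3, 0], [0, 0, 0]], [[1, -0.3, 0], [0, 0, 0]], [[1, -0.3, 0], [0, 0, 0]], [[1, -0.3, 0], [0, 0, 0]], [[1, -0.3, 0], [0, 0, 0]], [[1, -0.3, 0], [0, 0, 0]], [[1, -0.3, 0], [0, 0, 0]]], claw=0.2)

```text
clock: 19.0
tcp_pos: [0.5265, 0.1412, 0.1951]
orientation: [-2.214, -2.227, 0.0]
contact_force: [1.4, -0.3, 0.0]
grip_width: 0.0683
gripper_force: 0.0
```

>>> servo_tool(commands=[[[0.8, -0.02, 0], [0, 0, 0]], [[0.8, -0.02, 0], [0, 0, 0]], [[0.8, -0.02, 0], [0, 0, 0]], [[0.8, -0.02, 0], [0, 0, 0]], [[0.8, -0.02, 0], [0, 0, 0]], [[0.8, -0.02, 0], [0, 0, 0]]])

```text
clock: 19.6
tcp_pos: [0.5231, 0.338, 0.1943]
orientation: [2.221, 2.222, -0.002]
contact_force: [-1.1, -1.4, -0.3]
grip_width: 0.0679
gripper_force: 0.0
```

```bash
python3 - <<'E'
from h import *
np.set_printoptions(precision=4,suppress=True)
look(['barrel1'],('wrist',))
o=r.get_obs();print(o['clock'],o['tcp_pos'],cmd([.521,.364,.023]))
E
```

```text
wrist barrel1 0.94 [326. 154.] [0.5267 0.3665 0.0289]
wrist barrel1 0.71 [211. 160.] [0.4218 0.3612 0.0291]
19.7 [0.5239 0.3356 0.1944] [ 0.115 -0.012  0.685]
```

>>> servo_tool(commands=[[[0.118, 0, 0], [0, 0, 0]], [[0.118, 0, 0.2], [0, 0, 0]], [[0.118, 0, 0.4], [0, 0, 0]], [[0.118, 0, 0.6], [0, 0, 0]], [[0.118, 0, 0.685], [0, 0, 0]], [[0.118, 0, 0.685], [0, 0, 0]], [[0.118, 0, 0.685], [0, 0, 0]]])

```text
clock: 20.4
tcp_pos: [0.5238, 0.3666, 0.0246]
orientation: [2.223, 2.219, 0.0]
contact_force: [0.1, -0.2, 0.1]
grip_width: 0.0682
gripper_force: 0.0
```

>>> servo_tool(commands=[[[0, 0, 0], [0, 0, 0]], [[0, 0, 0], [0, 0, 0]], [[0, 0, 0], [0, 0, 0]], [[0, 0, 0], [0, 0, 0]], [[0, 0, 0], [0, 0, 0]], [[0, 0, -0.2], [0, 0, 0]], [[0, 0, -0.4], [0, 0, 0]], [[0, 0, -0.6], [0, 0, 0]], [[0, 0, -0.65], [0, 0, 0]], [[0, 0, -0.65], [0, 0, 0]]], claw=1)

```text
clock: 21.4
tcp_pos: [0.5236, 0.3694, 0.1901]
orientation: [2.22, 2.221, 0.009]
contact_force: [0.6, 0.4, -0.5]
grip_width: 0.0328
gripper_force: 30.1
```

```bash
python3 - <<'E'
from h import *
np.set_printoptions(precision=4,suppress=True)
look(['barrel1','round1'],('top',))
o=r.get_obs();print(o['clock'],o['tcp_pos'],o['grip_width'],cmd([.633,-.044,.18]))
E
```

```text
top barrel1 0.73 [349. 202.] [ 0.6004 -0.1012  0.0799]
top barrel1 0.67 [134. 234.] [0.5267 0.3613 0.1932]
top barrel1 0.62 [332. 203.] [ 0.5984 -0.0615  0.0799]
top barrel1 0.62 [168. 275.] [0.4238 0.3519 0.0287]
top round1 0.62 [343. 189.] [ 0.6314 -0.0874  0.0799]
top round1 0.57 [343. 218.] [ 0.5612 -0.0864  0.0789]
top round1 0.47 [321. 203.] [ 0.5968 -0.0327  0.0787]
21.55 [0.5218 0.3671 0.1848] 0.03303060566705147 [-1.644  0.444  0.022]
```

>>> servo_tool(commands=[[[-1, 0.24, 0], [0, 0, 0.6]], [[-1, 0.24, 0], [0, 0, 0.6]], [[-1, 0.24, 0], [0, 0, 0.6]], [[-1, 0.24, 0], [0, 0, 0.6]], [[-1, 0.24, 0], [0, 0, 0.6]], [[-1, 0.24, 0], [0, 0, 0.6]], [[-1, 0.24, 0], [0, 0, 0.6]], [[-1, 0.24, 0], [0, 0, 0.6]]])

```text
clock: 22.35
tcp_pos: [0.5816, 0.1171, 0.1845]
orientation: [-2.988, -0.969, 0.006]
contact_force: [-0.6, 0.7, -1.5]
grip_width: 0.0333
gripper_force: 30.2
```

>>> servo_tool(commands=[[[-0.214, 0.641, 0], [0, 0, 0]], [[-0.214, 0.641, 0], [0, 0, 0]], [[-0.214, 0.641, 0], [0, 0, 0]], [[-0.214, 0.641, 0], [0, 0, 0]], [[-0.214, 0.641, 0], [0, 0, 0]], [[-0.214, 0.641, 0], [0, 0, 0]]])

```text
clock: 22.95
tcp_pos: [0.6328, -0.0419, 0.1852]
orientation: [-2.985, -0.973, 0.003]
contact_force: [-0.4, 0.7, 0.4]
grip_width: 0.0331
gripper_force: 30.2
```

```bash
python3 - <<'E'
from h import *
np.set_printoptions(precision=4,suppress=True)
look(['barrel1','round1'],('wrist',))
o=r.get_obs();print(o['clock'],o['tcp_pos'],o['grip_width'],R.from_rotvec(o['orientation']).as_matrix(),cmd([.633,-.044,.107]))
E
```

```text
wrist barrel1 0.73 [326. 244.] [ 0.6435 -0.0358  0.1728]
wrist barrel1 0.65 [320. 272.] [ 0.6368 -0.0372  0.1876]
wrist barrel1 0.56 [364. 269.] [ 0.651  -0.0488  0.1932]
wrist barrel1 0.49 [578. 232.] [ 0.7366 -0.2498  0.0417]
wrist round1 0.74 [292. 221.] [ 0.6079 -0.0302  0.0795]
wrist round1 0.73 [366. 229.] [ 0.6368 -0.0799  0.0804]
23.1 [ 0.633  -0.0403  0.1862] 0.03305675096687139 [[ 0.8064  0.5913 -0.0008]
 [ 0.5913 -0.8064  0.001 ]
 [-0.0001 -0.0013 -1.    ]] [-0.009  0.012  0.317]
```

>>> servo_tool(commands=[[[-0.005, 0.02, 0.12], [0, 0, 0]], [[-0.005, 0.02, 0.24], [0, 0, 0]], [[-0.005, 0.02, 0.31], [0, 0, 0]], [[-0.005, 0.02, 0.31], [0, 0, 0]], [[-0.005, 0.02, 0.31], [0, 0, 0]]])

```text
clock: 23.6
tcp_pos: [0.6356, -0.0463, 0.1095]
orientation: [-2.986, -0.974, -0.0]
contact_force: [0.2, 0.2, 0.9]
grip_width: 0.0332
gripper_force: 30.3
```

>>> servo_tool(commands=[[[0, 0, 0], [0, 0, 0]], [[0, 0, 0], [0, 0, 0]], [[0, 0, 0], [0, 0, 0]], [[0, 0, -0.2], [0, 0, 0]], [[0, 0, -0.35], [0, 0, 0]], [[0, 0, -0.35], [0, 0, 0]]], claw=0.4)

```text
clock: 24.2
tcp_pos: [0.6392, -0.0472, 0.2032]
orientation: [2.984, 0.97, 0.016]
contact_force: [0.2, 0.5, -0.1]
grip_width: 0.0512
gripper_force: 0.0
```

```bash
python3 - <<'E'
from h import *
np.set_printoptions(precision=4,suppress=True)
save('w5',look(['barrel1','round1'],('top','wrist')))
o=r.get_obs();print(o['clock'],o['tcp_pos'],o['grip_width'],R.from_rotvec(o['orientation']).as_matrix(),cmd([.421,.359,.2]))
E
```

```text
top barrel1 0.74 [168. 277.] [0.4199 0.3513 0.0288]
top barrel1 0.62 [308. 220.] [ 0.557  -0.0018  0.0973]
wrist barrel1 0.9 [323. 196.] [ 0.6379 -0.046   0.0799]
wrist barrel1 0.72 [322. 236.] [ 0.6098 -0.0651  0.0795]
wrist barrel1 0.58 [355. 262.] [ 0.6068 -0.1015  0.0798]
wrist round1 0.78 [312. 277.] [ 0.5739 -0.0811  0.0787]
wrist round1 0.74 [355. 224.] [ 0.6349 -0.0803  0.0809]
wrist round1 0.56 [281. 215.] [ 0.6062 -0.0284  0.0806]
wrist round1 0.54 [562. 224.] [ 0.7378 -0.2493  0.041 ]
24.5 [ 0.6346 -0.0478  0.1951] 0.05131471358902467 [[ 0.8088  0.5881 -0.0025]
 [ 0.5881 -0.8088 -0.    ]
 [-0.002  -0.0015 -1.    ]] [ 0.266 -1.819 -0.018]
```

View pics/w5.png

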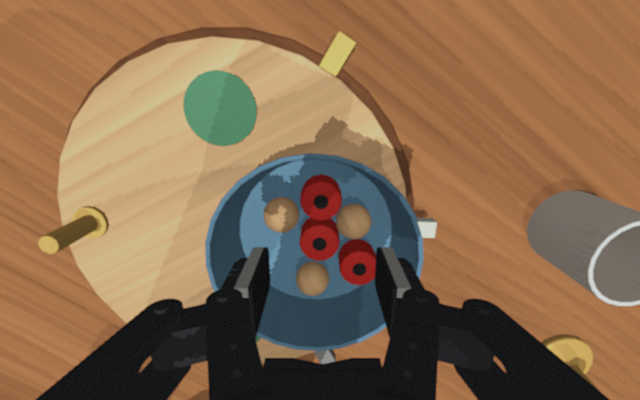

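Three beads in the bowl (image positions (321,198), (319,240) and (359,262)). Now the last one, D.

>>> servo_tool(commands=[[[0.133, -0.91, 0], [0, 0, -0.75]], [[0.133, -0.91, 0], [0, 0, -0.75]], [[0.133, -0.91, 0], [0, 0, -0.75]], [[0.133, -0.91, 0], [0, 0, -0.75]], [[0.133, -0.91, 0], [0, 0, -0.75]], [[0.133, -0.91, 0], [0, 0, -0.75]], [[0.133, -0.91, 0], [0, 0, -0.75]], [[0.133, -0.91, 0], [0, 0, -0.75]], [[0.133, -0.91, 0], [0, 0, -0.75]], [[0.133, -0.91, 0], [0, 0, -0.75]]], claw=0.2)

```text
clock: 25.5
tcp_pos: [0.5283, 0.1556, 0.1959]
orientation: [-1.948, -2.463, 0.001]
contact_force: [0.2, -0.5, -0.0]
grip_width: 0.0681
gripper_force: 0.0
```

>>> servo_tool(commands=[[[0.8, -0.226, 0], [0, 0, -0.494]], [[0.8, -0.226, 0], [0, 0, -0.494]], [[0.8, -0.226, 0], [0, 0, -0.494]], [[0.8, -0.226, 0], [0, 0, -0.494]], [[0.8, -0.226, 0], [0, 0, -0.494]], [[0.8, -0.226, 0], [0, 0, -0.494]], [[0.8, -0.226, 0], [0, 0, -0.494]], [[0.8, -0.226, 0], [0, 0, -0.494]]])

```text
clock: 26.3
tcp_pos: [0.428, 0.3354, 0.1961]
orientation: [0.876, 3.017, -0.002]
contact_force: [0.1, -1.2, 0.2]
grip_width: 0.0686
gripper_force: 0.0
```

```bash
python3 - <<'E'
from h import *
np.set_printoptions(precision=4,suppress=True)
look(['barrel1'],('wrist',))
o=r.get_obs();print(o['clock'],o['tcp_pos'],o['joints'],R.from_rotvec(o['orientation']).as_matrix(),cmd([.421,.361,.023]))
E
```

```text
wrist barrel1 0.95 [335. 162.] [0.4162 0.3565 0.0286]
26.4 [0.4279 0.3356 0.1963] [-0.0131  0.5078 -0.995   1.8759  0.4965  1.0306 -0.21  ] [[-0.8452  0.5345  0.0002]
 [ 0.5345  0.8452 -0.001 ]
 [-0.0007 -0.0007 -1.    ]] [0.078 0.071 0.693]
```

>>> servo_tool(commands=[[[0.079, 0.051, 0], [0, 0, 0]], [[0.079, 0.051, 0.2], [0, 0, 0]], [[0.079, 0.051, 0.4], [0, 0, 0]], [[0.079, 0.051, 0.6], [0, 0, 0]], [[0.079, 0.051, 0.69], [0, 0, 0]], [[0.079, 0.051, 0.69], [0, 0, 0]], [[0.079, 0.051, 0.69], [0, 0, 0]]])

```text
clock: 27.1
tcp_pos: [0.4174, 0.3584, 0.0246]
orientation: [0.869, 3.019, 0.0]
contact_force: [0.1, 0.1, 0.7]
grip_width: 0.0684
gripper_force: 0.0
```

>>> servo_tool(commands=[[[0, 0, 0], [0, 0, 0]], [[0, 0, 0], [0, 0, 0]], [[0, 0, 0], [0, 0, 0]], [[0, 0, 0], [0, 0, 0]], [[0, 0, 0], [0, 0, 0]], [[0, 0, -0.2], [0, 0, 0]], [[0, 0, -0.4], [0, 0, 0]], [[0, 0, -0.6], [0, 0, 0]], [[0, 0, -0.65], [0, 0, 0]], [[0, 0, -0.65], [0, 0, 0]]], claw=1)

```text
clock: 28.1
tcp_pos: [0.418, 0.3594, 0.1893]
orientation: [0.866, 3.016, 0.006]
contact_force: [-0.9, -0.5, -1.6]
grip_width: 0.0333
gripper_force: 30.2
```

```bash
python3 - <<'E'
from h import *
np.set_printoptions(precision=4,suppress=True)
o=r.get_obs();print(o['clock'],o['tcp_pos'],o['grip_width'],cmd([.5635,-.046,.19]))
E
```

```text
28.1 [0.418  0.3594 0.1893] 0.03334371442990248 [-1.354 -1.065 -0.004]
```

>>> servo_tool(commands=[[[-0.8, -0.8, 0], [0, 0, 0]], [[-0.8, -0.8, 0], [0, 0, 0]], [[-0.8, -0.8, 0], [0, 0, 0]], [[-0.8, -0.8, 0], [0, 0, 0]], [[-0.8, -0.8, 0], [0, 0, 0]], [[-0.8, -0.8, 0], [0, 0, 0]], [[-0.8, -0.8, 0], [0, 0, 0]]])

```text
clock: 28.8
tcp_pos: [0.4803, 0.0762, 0.1841]
orientation: [-0.879, -3.013, 0.006]
contact_force: [0.2, -0.8, -0.5]
grip_width: 0.0331
gripper_force: 30.2
```

>>> servo_tool(commands=[[[-0.554, -0.265, 0], [0, 0, 0]], [[-0.554, -0.265, 0], [0, 0, 0]], [[-0.554, -0.265, 0], [0, 0, 0]], [[-0.554, -0.265, 0], [0, 0, 0]], [[-0.554, -0.265, 0], [0, 0, 0]], [[-0.554, -0.265, 0], [0, 0, 0]]])

```text
clock: 29.4
tcp_pos: [0.5616, -0.0448, 0.1856]
orientation: [-0.862, -3.019, -0.001]
contact_force: [-0.7, 1.5, -0.1]
grip_width: 0.0328
gripper_force: 30.2
```

```bash
python3 - <<'E'
from h import *
np.set_printoptions(precision=4,suppress=True)
look(['barrel1','round1'],('wrist','side'))
o=r.get_obs();print(o['clock'],o['tcp_pos'],o['grip_width'],cmd([.5635,-.046,.107]))
E
```

```text
wrist barrel1 0.73 [325. 269.] [ 0.5557 -0.0391  0.1882]
wrist round1 0.93 [364. 228.] [ 0.5943 -0.0268  0.0789]
wrist round1 0.85 [282. 232.] [ 0.5634 -0.0817  0.0801]
side barrel1 0.65 [315. 198.] [ 0.5953 -0.0597  0.0793]
side barrel1 0.65 [300. 204.] [ 0.6303 -0.0373  0.0784]
side barrel1 0.48 [327. 174.] [ 0.5649 -0.0198  0.1912]
side barrel1 0.44 [314. 187.] [ 0.6018 -0.0989  0.0783]
side round1 0.65 [325. 194.] [ 0.5732 -0.0773  0.0779]
side round1 0.6 [302. 195.] [ 0.6282 -0.0728  0.0763]
29.7 [ 0.5625 -0.0459  0.1867] 0.03269670067709458 [-0.004  0.002  0.319]
```

>>> servo_tool(commands=[[[-0.004, 0, 0.12], [0, 0, 0]], [[-0.004, 0, 0.24], [0, 0, 0]], [[-0.004, 0, 0.31], [0, 0, 0]], [[-0.004, 0, 0.31], [0, 0, 0]], [[-0.004, 0, 0.31], [0, 0, 0]]])

```text
clock: 30.2
tcp_pos: [0.564, -0.0469, 0.1096]
orientation: [0.865, 3.02, 0.001]
contact_force: [-0.6, -0.3, 0.3]
grip_width: 0.0328
gripper_force: 30.2
```

>>> servo_tool(commands=[[[0, 0, 0], [0, 0, 0]], [[0, 0, 0], [0, 0, 0]], [[0, 0, 0], [0, 0, 0]], [[0, 0, -0.2], [0, 0, 0]], [[0, 0, -0.4], [0, 0, 0]], [[0, 0, -0.4], [0, 0, 0]]], claw=0.4)

```text
clock: 30.8
tcp_pos: [0.5675, -0.046, 0.2161]
orientation: [0.863, 3.009, 0.004]
contact_force: [-0.2, 0.7, -0.6]
grip_width: 0.0513
gripper_force: 0.0
```

```bash
python3 - <<'E'
from h import *
np.set_printoptions(precision=4,suppress=True)
save('w6',look(['barrel1','round1','post_top','bowl_in'],('side','wrist')))
look(['stick','stickbox'],('top','side'),c=.3)
o=r.get_obs();print(o['clock'],o['tcp_pos'],o['grip_width'],R.from_rotvec(o['orientation']).as_matrix(),cmd([.41,-.31,.25]))
a=r.grab_frame('top')[0];b=r.grab_frame('side')[0]
z=lambda i,u,v:cv2.resize(i[v-50:v+50,u-50:u+50],(400,400),interpolation=cv2.INTER_CUBIC)
save('st',np.hstack([z(a,436,279),z(b,388,145)]))
E
```

```text
side barrel1 0.72 [316. 200.] [ 0.5932 -0.0569  0.0761]
side barrel1 0.69 [312. 186.] [ 0.605  -0.1029  0.0778]
side barrel1 0.66 [298. 206.] [ 0.635  -0.0325  0.0769]
side barrel1 0.6 [328. 206.] [ 0.5627 -0.0367  0.0772]
side round1 0.58 [327. 193.] [ 0.5677 -0.0787  0.0785]
side round1 0.51 [300. 197.] [ 0.6334 -0.0662  0.0738]
side round1 0.46 [312. 211.] [ 0.5997 -0.0183  0.0766]
side post_top 0.96 [362. 248.] [0.4867 0.1061 0.0953]
side post_top 0.48 [302. 196.] [ 0.6268 -0.0698  0.0738]
side bowl_in 0.64 [329. 194.] [ 0.5638 -0.0786  0.0782]
wrist barrel1 0.81 [364. 256.] [ 0.628  -0.0454  0.0793]
wrist barrel1 0.71 [291. 262.] [ 0.5991 -0.1025  0.0796]
wrist barrel1 0.68 [322. 196.] [ 0.5623 -0.0469  0.0797]
wrist barrel1 0.61 [327. 240.] [ 0.5981 -0.0649  0.0793]
wrist round1 0.76 [365. 214.] [ 0.5948 -0.0253  0.0787]
wrist round1 0.58 [333. 272.] [ 0.627  -0.0763  0.079 ]
wrist round1 0.56 [289. 222.] [ 0.5661 -0.0826  0.0807]
wrist bowl_in 0.86 [325. 231.] [ 0.5901 -0.0616  0.0786]
top stick 0.63 [437. 278.] [ 0.414  -0.314   0.0556]
top stickbox 0.83 [439. 280.] [ 0.4082 -0.3197  0.0539]
top stickbox 0.73 [312. 218.] [ 0.5418 -0.0211  0.5721]
side stickbox 0.8 [386. 156.] [ 0.4075 -0.3011  0.0253]
31.6 [ 0.5636 -0.0473  0.209 ] 0.051123796735964844 [[-0.848   0.5301 -0.    ]
 [ 0.5301  0.848   0.0001]
 [ 0.0001  0.     -1.    ]] [-0.036 -1.217 -0.164]
```

View pics/st.png

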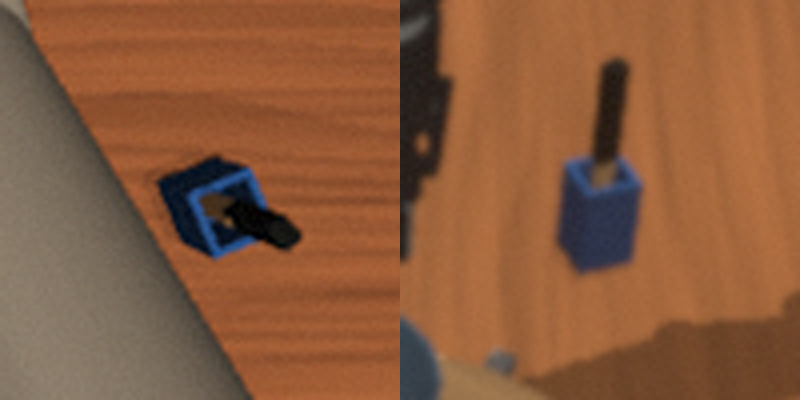

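All four beads are in. The crops show the stick leaning: its top end is at (285,235) in the top crop and (615,65) in the side crop. The box rim centre is at about (232,213).

```bash
python3 - <<'E'
from h import *
np.set_printoptions(precision=4,suppress=True)
T=tri([ray('top',(457.2,287.7)),ray('side',(391.7,111.2))]);print('top end',T)
for uv in[(187,193),(255,168),(283,232),(215,258),(232,213)]: print(atz('top',(386+uv[0]/4,229+uv[1]/4),.07))
S=[(388-50+a/4,95+b/4) for a,b in[(163,160),(213,155),(240,183),(185,190)]]
for s in S: print('side',atz('side',s,.07))
E
```

```text
top end [ 0.4038 -0.3286  0.1548]
[ 0.417  -0.3003  0.07  ]
[ 0.4314 -0.3417  0.07  ]
[ 0.3934 -0.357   0.07  ]
[ 0.3785 -0.3157  0.07  ]
[ 0.4049 -0.3269  0.07  ]
side [ 0.4316 -0.3371  0.07  ]
side [ 0.396  -0.3446  0.07  ]
side [ 0.3792 -0.3121  0.07  ]
side [ 0.4178 -0.3023  0.07  ]
```

>>> servo_tool(commands=[[[-0.03, -0.7, -0.2], [0, 0, 0]], [[-0.03, -0.7, -0.2], [0, 0, 0]], [[-0.03, -0.7, -0.2], [0, 0, 0]], [[-0.03, -0.7, -0.2], [0, 0, 0]], [[-0.03, -0.7, -0.2], [0, 0, 0]], [[-0.03, -0.7, -0.2], [0, 0, 0]]])

```text
clock: 32.3
tcp_pos: [0.477, -0.2003, 0.2593]
orientation: [0.869, 3.018, -0.0]
contact_force: [0.3, 0.0, -0.4]
grip_width: 0.0514
gripper_force: 0.0
```

>>> servo_tool(commands=[[[-0.15, -0.56, 0], [0, 0, 0]], [[-0.15, -0.56, 0], [0, 0, 0]], [[-0.15, -0.56, 0], [0, 0, 0]], [[-0.15, -0.56, 0], [0, 0, 0]], [[-0.15, -0.56, 0], [0, 0, 0]]])

```text
clock: 32.8
tcp_pos: [0.4353, -0.3376, 0.2586]
orientation: [-0.866, -3.02, -0.003]
contact_force: [-1.2, 0.0, 0.0]
grip_width: 0.0515
gripper_force: 0.0
```

```bash
python3 - <<'E'
from h import *
np.set_printoptions(precision=4,suppress=True)
im=look(['stick','stickbox'],('wrist',),c=.3)
o=r.get_obs();print(o['clock'],o['tcp_pos'],o['joints'],R.from_rotvec(o['orientation']).as_matrix())
u,v=proj('wrist',[.404,-.3286,.155],o);print(u,v)
v0=max(int(v)-75,0);u0=int(u)-100;print(u0,v0)
save('w7',cv2.resize(im[v0:v0+150,u0:u0+200],None,fx=4,fy=4,interpolation=cv2.INTER_CUBIC))
E
```

```text
wrist stick 0.77 [316. 141.] [ 0.3994 -0.3213  0.0789]
wrist stick 0.35 [557. 238.] [ 0.6507 -0.1451  0.0345]
wrist stickbox 0.95 [316. 137.] [ 0.3989 -0.3213  0.0476]
wrist stickbox 0.66 [317. 140.] [ 0.3997 -0.3202  0.0718]
32.95 [ 0.4361 -0.3358  0.2592] [ 1.3076  0.4243 -0.9775  1.798   0.3867  1.1265  1.2169] [[-0.8502  0.5265  0.0005]
 [ 0.5265  0.8502  0.0007]
 [-0.0001  0.0008 -1.    ]]
306.51930116178846 165.20946110356562
206 90
```

View pics/w7.png

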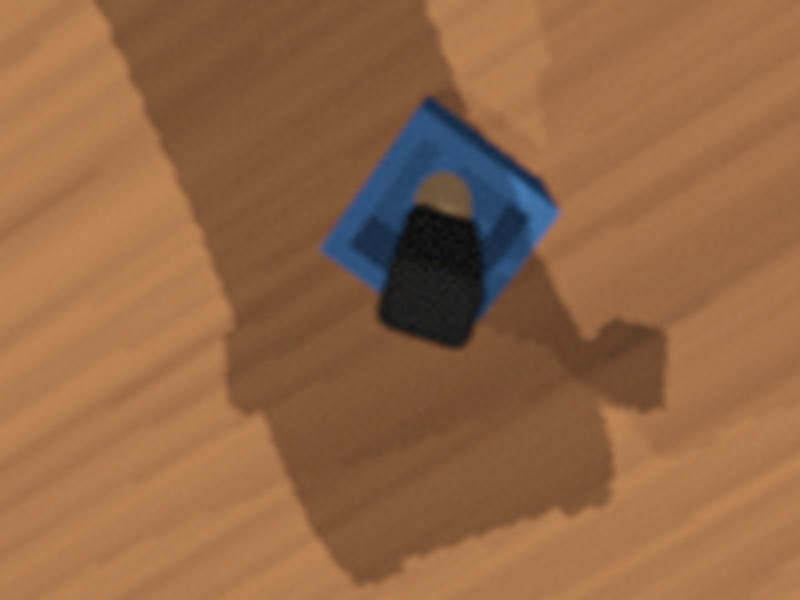

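The grip's top face is at crop (430,310), with its wide side running about 17° clockwise of image right. The wood meets the grip at about (443,212).

```bash
python3 - <<'E'
from h import *
np.set_printoptions(precision=4,suppress=True)
o=r.get_obs();r.grab_frame('wrist')
a=atz('wrist',(313.5,167.5),.158,o);b=atz('wrist',(316.7,143.5),.080,o);print(a,b,(a-b)/(a[2]-b[2]))
c=[atz('wrist',(206+u/4,90+v/4),.07,o) for u,v in[(325,248),(430,98),(558,210),(470,330)]];print(np.array(c),(c[0]+c[2])/2)
print(cmd(.6*a+.4*b))
E
```

```text
[ 0.4076 -0.3248  0.158 ] [ 0.4026 -0.3205  0.08  ] [ 0.0641 -0.0559  1.    ]
[[ 0.3955 -0.3501  0.07  ]
 [ 0.379  -0.3095  0.07  ]
 [ 0.4175 -0.2971  0.07  ]
 [ 0.4315 -0.3308  0.07  ]] [ 0.4065 -0.3236  0.07  ]
[ 0.131 -0.02   0.53 ]
```

>>> servo_tool(commands=[[[0.131, -0.025, 0], [0, 0, 0.19]], [[0.131, -0.025, 0], [0, 0, 0.19]], [[0.131, -0.025, 0], [0, 0, 0.19]], [[0.131, -0.025, 0], [0, 0, 0.19]], [[0.131, -0.025, 0], [0, 0, 0.19]]])

```text
clock: 33.5
tcp_pos: [0.4045, -0.3258, 0.2592]
orientation: [1.299, 2.86, 0.0]
contact_force: [-0.6, 0.0, -0.4]
grip_width: 0.0518
gripper_force: 0.0
```

>>> servo_tool(commands=[[[0, 0, 0.1], [0, 0.054, 0]], [[0, 0, 0.2], [0, 0.054, 0]], [[0, 0, 0.3], [0, 0.054, 0]], [[0, 0, 0.4], [0, 0.054, 0]], [[0, 0, 0.5], [0, 0.054, 0]], [[0, 0, 0.51], [0, 0.054, 0]], [[0, 0, 0.51], [0, 0.054, 0]], [[0, 0, 0.51], [0, 0.054, 0]]])

```text
clock: 34.3
tcp_pos: [0.4047, -0.3265, 0.1328]
orientation: [-1.273, -2.789, -0.054]
contact_force: [-0.3, -0.4, 0.9]
grip_width: 0.0511
gripper_force: 0.0
```

>>> servo_tool(commands=[[[0, 0, 0], [0, 0, 0]], [[0, 0, 0], [0, 0, 0]], [[0, 0, 0], [0, 0, 0]], [[0, 0, 0], [0, 0, 0]], [[0, 0, 0], [0, 0, 0]], [[0, 0, 0], [0, 0, 0]]], claw=1, squeeze=50)

```text
clock: 34.9
tcp_pos: [0.4043, -0.3265, 0.1325]
orientation: [-1.274, -2.788, -0.053]
contact_force: [-0.8, -0.3, 6.5]
grip_width: 0.0171
gripper_force: 49.2
```

>>> servo_tool(commands=[[[0, 0, -0.1], [0, 0, 0]], [[0, 0, -0.25], [0, 0, 0]], [[0, 0, -0.4], [0, 0, 0]], [[0, 0, -0.55], [0, 0, 0]], [[0, 0, -0.6], [0, 0, 0]], [[0, 0, -0.6], [0, 0, 0]], [[0, 0, -0.6], [0, 0, 0]]])

```text
clock: 35.6
tcp_pos: [0.4112, -0.3357, 0.2798]
orientation: [-1.273, -2.785, -0.054]
contact_force: [0.1, 0.4, -1.3]
grip_width: 0.0174
gripper_force: 48.8
```

```bash
python3 - <<'E'
from h import *
np.set_printoptions(precision=4,suppress=True)
o=r.get_obs();print(o['clock'],o['tcp_pos'],o['grip_width'],o['joints'],R.from_rotvec(o['orientation']).as_matrix())
S,_=r.grab_frame('side');t,_=r.grab_frame('top')
for c in('side','top'):
    for d in r.mark_of(c,'stick')[:2]: print(c,d['uv'],d['confidence'])
u,v=map(int,proj('side',o['tcp_pos']));u2,v2=map(int,proj('top',o['tcp_pos']));print(u,v,u2,v2)
z=lambda i,u,v:cv2.resize(i[max(v-50,0):max(v-50,0)+100,u-50:u+50],(400,400),interpolation=cv2.INTER_CUBIC)
save('st2',np.hstack([z(S,u,v+25),z(t,u2,v2)]))
E
```

```text
35.6 [ 0.4112 -0.3357  0.2798] 0.01735874616895295 [ 1.3086  0.397  -0.9283  1.7622  0.2954  1.2291  1.0075] [[-0.6519  0.7562 -0.057 ]
 [ 0.7534  0.6543  0.0647]
 [ 0.0862 -0.0008 -0.9963]]
side [387.5, 110.8] 0.82
top [459.1, 283.9] 0.64
top [262.8, 249.9] 0.27
393 67 484 292
```

View pics/st2.png

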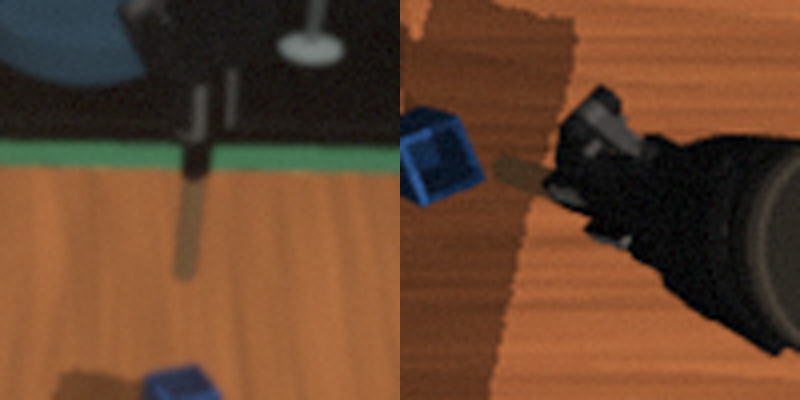

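The stick is gripped; its tip shows at side crop (185,278) and top crop (500,165).

```bash
python3 - <<'E'
from h import *
np.set_printoptions(precision=4,suppress=True)
o=r.get_obs();Rm=R.from_rotvec(o['orientation']).as_matrix();p=np.array(o['tcp_pos'])
for a,b in[((389.2,111.5),(459,283.5)),((387.5,110.8),(459.1,283.9))]:
    t=tri([ray('side',a),ray('top',b)]);print(t,Rm.T@(t-p))
print(proj('side',p+.125*Rm[:,2]),proj('top',p+.125*Rm[:,2]))
E
```

```text
[ 0.4109 -0.3347  0.1497] [-0.0105  0.0003  0.1294]
[ 0.4131 -0.3339  0.1525] [-0.0111  0.0025  0.1265]
(np.float64(391.73695858070306), np.float64(111.42502767619398)) (np.float64(456.5840846758926), np.float64(287.4616783301482))
```

```bash
python3 - <<'E'
from h import *
np.set_printoptions(precision=4,suppress=True)
o=r.get_obs();Rm=R.from_rotvec(o['orientation']).as_matrix();p=np.array(o['tcp_pos'])
C=np.array([.599,-.068]);a=np.radians(240);s=C+.047*np.array([np.cos(a),np.sin(a)])
q=np.array([*s,.28]);print('over',cmd(q));print('down',np.round(Rm.T@[0,0,-.09]/.25,3))
w=[]
for k in range(1,21):
    b=a+k*np.pi/10;d=np.array([np.cos(b)-np.cos(a),np.sin(b)-np.sin(a),0])*.047
    w.append([[round(float(v),3)+0.0 for v in Rm.T@d/.25],[0,0,0]])
print(w)
E
```

```text
over [0.255 1.091 0.02 ]
down [-0.031  0.     0.359]
[[[-0.052, 0.028, -0.005], [0, 0, 0]], [[-0.092, 0.07, -0.008], [0, 0, 0]], [[-0.118, 0.123, -0.01], [0, 0, 0]], [[-0.126, 0.181, -0.011], [0, 0, 0]], [[-0.116, 0.239, -0.01], [0, 0, 0]], [[-0.088, 0.291, -0.008], [0, 0, 0]], [[-0.046, 0.332, -0.004], [0, 0, 0]], [[0.007, 0.358, 0.0], [0, 0, 0]], [[0.065, 0.366, 0.006], [0, 0, 0]], [[0.123, 0.355, 0.011], [0, 0, 0]], [[0.174, 0.328, 0.015], [0, 0, 0]], [[0.215, 0.285, 0.019], [0, 0, 0]], [[0.241, 0.232, 0.021], [0, 0, 0]], [[0.249, 0.174, 0.022], [0, 0, 0]], [[0.238, 0.116, 0.021], [0, 0, 0]], [[0.211, 0.064, 0.018], [0, 0, 0]], [[0.168, 0.023, 0.015], [0, 0, 0]], [[0.116, -0.002, 0.01], [0, 0, 0]], [[0.058, -0.01, 0.005], [0, 0, 0]], [[0.0, 0.0, 0.0], [0, 0, 0]]]
```

>>> servo_tool(commands=[[[0.22, 0.95, 0.018], [0, 0, 0]], [[0.22, 0.95, 0.018], [0, 0, 0]], [[0.22, 0.95, 0.018], [0, 0, 0]], [[0.22, 0.95, 0.018], [0, 0, 0]], [[0.22, 0.95, 0.018], [0, 0, 0]], [[0.22, 0.95, 0.018], [0, 0, 0]], [[0.22, 0.95, 0.018], [0, 0, 0]]])

```text
clock: 36.5
tcp_pos: [0.5554, -0.1372, 0.2803]
orientation: [-1.268, -2.787, -0.054]
contact_force: [0.7, -0.5, -1.0]
grip_width: 0.0171
gripper_force: 48.9
```

>>> servo_tool(commands=[[[0.035, 0.141, 0.003], [0, 0, 0]], [[0.035, 0.141, 0.003], [0, 0, 0]], [[0.035, 0.141, 0.003], [0, 0, 0]], [[0.035, 0.141, 0.003], [0, 0, 0]]])

```text
clock: 36.9
tcp_pos: [0.5755, -0.111, 0.2806]
orientation: [-1.277, -2.785, -0.052]
contact_force: [-0.0, 0.4, -0.9]
grip_width: 0.0172
gripper_force: 49.0
```

```bash
python3 - <<'E'
from h import *
np.set_printoptions(precision=4,suppress=True)
im=look(['stick','bowl_in','round1','barrel1'],('wrist',),c=.3);print('-')
look(['stick','round1','barrel1'],('side',),c=.3)
o=r.get_obs();print(o['clock'],o['tcp_pos'],cmd([.5755,-.1087,.19]))
save('w8',im)
E
```

```text
wrist stick 0.7 [322. 208.] [ 0.571  -0.1056  0.1756]
wrist bowl_in 0.95 [364. 173.] [ 0.5954 -0.0671  0.0795]
wrist round1 0.84 [394. 146.] [ 0.5992 -0.027   0.0808]
wrist round1 0.64 [379. 205.] [ 0.6297 -0.0819  0.0804]
wrist round1 0.58 [333. 171.] [ 0.569  -0.0862  0.0807]
wrist barrel1 0.91 [342. 207.] [ 0.6018 -0.1093  0.0799]
wrist barrel1 0.86 [369. 174.] [ 0.6001 -0.065   0.0796]
wrist barrel1 0.84 [401. 180.] [ 0.6292 -0.0482  0.0795]
wrist barrel1 0.74 [354. 140.] [ 0.565  -0.0493  0.08  ]
-
side stick 0.66 [325. 159.] [ 0.5734 -0.1027  0.1662]
side stick 0.65 [264. 161.] [ 0.7485 -0.2483  0.0374]
side round1 0.5 [302. 198.] [ 0.6282 -0.0658  0.0741]
side round1 0.49 [329. 192.] [ 0.5627 -0.0821  0.0799]
side round1 0.46 [309. 209.] [ 0.6076 -0.0238  0.0787]
side barrel1 0.7 [329. 209.] [ 0.5612 -0.0286  0.0746]
side barrel1 0.67 [312. 198.] [ 0.6032 -0.0589  0.0787]
side barrel1 0.53 [300. 208.] [ 0.6303 -0.0295  0.0747]
side barrel1 0.42 [312. 189.] [ 0.6047 -0.094   0.0777]
37.35 [ 0.5763 -0.1091  0.2812] [-0.028 -0.001  0.364]
```

View pics/w8.png

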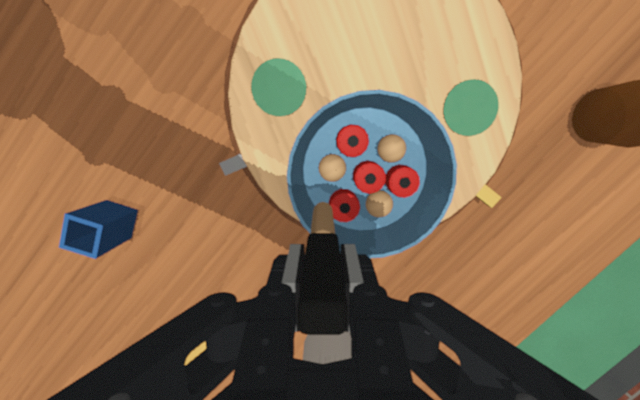

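The image shows the beads at (352,140), (370,177), (403,182) and (344,205), and the stick tip around (322,210) over a gap. Lowering slowly.

>>> servo_tool(commands=[[[-0.003, -0.014, 0.04], [0, 0, 0]], [[-0.007, -0.014, 0.08], [0, 0, 0]], [[-0.01, -0.014, 0.12], [0, 0, 0]], [[-0.014, -0.014, 0.16], [0, 0, 0]], [[-0.017, -0.014, 0.2], [0, 0, 0]], [[-0.021, -0.014, 0.24], [0, 0, 0]], [[-0.024, -0.014, 0.28], [0, 0, 0]], [[-0.024, -0.014, 0.28], [0, 0, 0]], [[-0.024, -0.014, 0.28], [0, 0, 0]]])

```text
clock: 38.25
tcp_pos: [0.5737, -0.1112, 0.2108]
orientation: [-1.273, -2.787, -0.054]
contact_force: [0.1, 0.2, -1.0]
grip_width: 0.0175
gripper_force: 49.0
```

>>> servo_tool(commands=[[[-0.002, 0, 0.02], [0, 0, 0]], [[-0.004, 0, 0.04], [0, 0, 0]], [[-0.006, 0, 0.06], [0, 0, 0]], [[-0.007, 0, 0.08], [0, 0, 0]], [[-0.007, 0, 0.08], [0, 0, 0]], [[-0.007, 0, 0.08], [0, 0, 0]]])

```text
clock: 38.85
tcp_pos: [0.5737, -0.1113, 0.1907]
orientation: [-1.273, -2.787, -0.054]
contact_force: [-0.2, 0.6, -1.3]
grip_width: 0.0174
gripper_force: 49.0
```

```bash
python3 - <<'E'
from h import *
np.set_printoptions(precision=4,suppress=True)
o=r.get_obs();print(o['clock'],o['tcp_pos'],o['contact_force'],cmd([.5755,-.1087,.19]))
look(['stick','round1','barrel1'],('side',),c=.3)
E
```

```text
38.85 [ 0.5737 -0.1113  0.1907] [-0.1655  0.6465 -1.2954] [0.003 0.012 0.003]
side stick 0.63 [325. 188.] [ 0.5728 -0.101   0.0742]
side stick 0.4 [314. 207.] [ 0.5973 -0.0287  0.0786]
side round1 0.61 [310. 210.] [ 0.605  -0.0198  0.0778]
side round1 0.58 [302. 196.] [ 0.6275 -0.0692  0.0743]
side round1 0.56 [386. 159.] [ 0.4092 -0.3015  0.0127]
side round1 0.42 [327. 193.] [ 0.5685 -0.0793  0.0789]
side barrel1 0.68 [313. 197.] [ 0.6001 -0.0636  0.0783]
side barrel1 0.58 [329. 209.] [ 0.5607 -0.0288  0.0738]
side barrel1 0.54 [299. 207.] [ 0.6321 -0.0319  0.0763]
side barrel1 0.53 [311. 188.] [ 0.6085 -0.0962  0.0778]
```

>>> servo_tool(commands=[[[-0.049, 0.04, -0.005], [0, 0, 0]], [[-0.089, 0.082, -0.008], [0, 0, 0]], [[-0.115, 0.135, -0.01], [0, 0, 0]], [[-0.123, 0.193, -0.011], [0, 0, 0]], [[-0.113, 0.251, -0.01], [0, 0, 0]], [[-0.085, 0.303, -0.008], [0, 0, 0]], [[-0.043, 0.344, -0.004], [0, 0, 0]], [[0.01, 0.37, 0], [0, 0, 0]], [[0.068, 0.378, 0.006], [0, 0, 0]], [[0.126, 0.367, 0.011], [0, 0, 0]], [[0.177, 0.34, 0.015], [0, 0, 0]], [[0.218, 0.297, 0.019], [0, 0, 0]], [[0.244, 0.244, 0.021], [0, 0, 0]], [[0.252, 0.186, 0.022], [0, 0, 0]], [[0.241, 0.128, 0.021], [0, 0, 0]], [[0.214, 0.076, 0.018], [0, 0, 0]], [[0.171, 0.035, 0.015], [0, 0, 0]], [[0.119, 0.01, 0.01], [0, 0, 0]], [[0.061, 0.002, 0.005], [0, 0, 0]], [[0.003, 0.012, 0], [0, 0, 0]]])

```text
clock: 41.05
tcp_pos: [0.5758, -0.1111, 0.1905]
orientation: [-1.276, -2.785, -0.053]
contact_force: [-0.6, 0.4, -0.5]
grip_width: 0.0174
gripper_force: 49.2
```

```bash
python3 - <<'E'
from h import *
np.set_printoptions(precision=4,suppress=True)
o=r.get_obs();print(o['clock'],o['tcp_pos'],o['contact_force'],o['grip_width'])
look(['stick','round1','barrel1','post_top'],('side',),c=.3)
b=r.grab_frame('side')[0];t=r.grab_frame('top')[0]
z=lambda i,u,v:cv2.resize(i[v-50:v+50,u-50:u+50],(400,400),interpolation=cv2.INTER_CUBIC)
save('st3',np.hstack([z(b,315,190),z(t,332,200)]))
E
```

```text
41.05 [ 0.5758 -0.1111  0.1905] [-0.6416  0.3914 -0.4536] 0.01739504047883918
side stick 0.74 [254. 230.] [0.737  0.0085 0.0342]
side stick 0.6 [324. 190.] [ 0.5764 -0.1038  0.0675]
side round1 0.54 [303. 189.] [ 0.6288 -0.0985  0.0736]
side round1 0.51 [266. 164.] [ 0.7435 -0.2487  0.0274]
side round1 0.48 [314. 201.] [ 0.5987 -0.0521  0.0767]
side round1 0.38 [288. 202.] [ 0.6589 -0.0438  0.0772]
side round1 0.38 [297. 213.] [0.6325 0.0091 0.095 ]
side barrel1 0.73 [313. 200.] [ 0.6005 -0.054   0.0785]
side barrel1 0.65 [314. 184.] [ 0.6013 -0.1083  0.0801]
side barrel1 0.55 [294. 195.] [ 0.647  -0.0686  0.0777]
side barrel1 0.54 [298. 212.] [0.6298 0.0099 0.0995]
side post_top 0.95 [363. 248.] [0.4834 0.1058 0.0957]
side post_top 0.64 [294. 195.] [ 0.6483 -0.0692  0.0784]
```

View pics/st3.png

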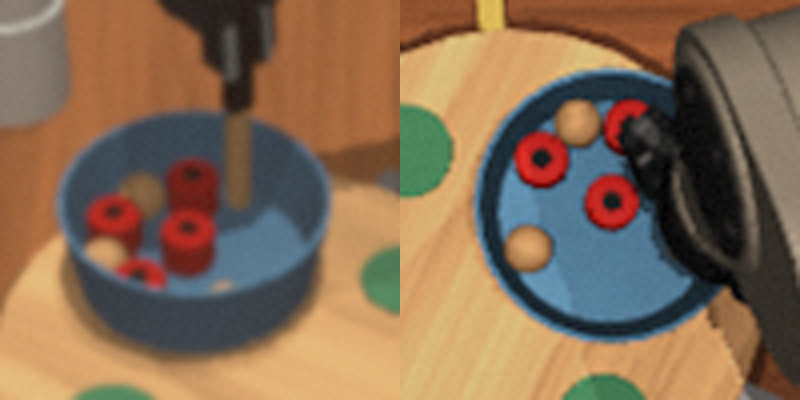

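The stirring works: all the beads are down in the bowl and the stick tip is at the floor (240,200 in the left crop). Five more rounds.

>>> servo_tool(commands=[[[-0.052, 0.028, -0.005], [0, 0, 0]], [[-0.092, 0.07, -0.008], [0, 0, 0]], [[-0.118, 0.123, -0.01], [0, 0, 0]], [[-0.126, 0.181, -0.011], [0, 0, 0]], [[-0.116, 0.239, -0.01], [0, 0, 0]], [[-0.088, 0.291, -0.008], [0, 0, 0]], [[-0.046, 0.332, -0.004], [0, 0, 0]], [[0.007, 0.358, 0.0], [0, 0, 0]], [[0.065, 0.366, 0.006], [0, 0, 0]], [[0.123, 0.355, 0.011], [0, 0, 0]], [[0.174, 0.328, 0.015], [0, 0, 0]], [[0.215, 0.285, 0.019], [0, 0, 0]], [[0.241, 0.232, 0.021], [0, 0, 0]], [[0.249, 0.174, 0.022], [0, 0, 0]], [[0.238, 0.116, 0.021], [0, 0, 0]], [[0.211, 0.064, 0.018], [0, 0, 0]], [[0.168, 0.023, 0.015], [0, 0, 0]], [[0.116, -0.002, 0.01], [0, 0, 0]], [[0.058, -0.01, 0.005], [0, 0, 0]], [[0.0, 0.0, 0.0], [0, 0, 0]]])

```text
clock: 43.4
tcp_pos: [0.5758, -0.1111, 0.1905]
orientation: [-1.276, -2.785, -0.053]
contact_force: [0.2, 0.1, -0.1]
grip_width: 0.0173
gripper_force: 49.4
```

>>> servo_tool(commands=[[[-0.052, 0.028, -0.005], [0, 0, 0]], [[-0.092, 0.07, -0.008], [0, 0, 0]], [[-0.118, 0.123, -0.01], [0, 0, 0]], [[-0.126, 0.181, -0.011], [0, 0, 0]], [[-0.116, 0.239, -0.01], [0, 0, 0]], [[-0.088, 0.291, -0.008], [0, 0, 0]], [[-0.046, 0.332, -0.004], [0, 0, 0]], [[0.007, 0.358, 0.0], [0, 0, 0]], [[0.065, 0.366, 0.006], [0, 0, 0]], [[0.123, 0.355, 0.011], [0, 0, 0]], [[0.174, 0.328, 0.015], [0, 0, 0]], [[0.215, 0.285, 0.019], [0, 0, 0]], [[0.241, 0.232, 0.021], [0, 0, 0]], [[0.249, 0.174, 0.022], [0, 0, 0]], [[0.238, 0.116, 0.021], [0, 0, 0]], [[0.211, 0.064, 0.018], [0, 0, 0]], [[0.168, 0.023, 0.015], [0, 0, 0]], [[0.116, -0.002, 0.01], [0, 0, 0]], [[0.058, -0.01, 0.005], [0, 0, 0]], [[0.0, 0.0, 0.0], [0, 0, 0]]])

```text
clock: 45.4
tcp_pos: [0.5758, -0.1111, 0.1905]
orientation: [-1.276, -2.785, -0.053]
contact_force: [0.1, 0.1, -0.6]
grip_width: 0.017
gripper_force: 49.5
```

>>> servo_tool(commands=[[[-0.052, 0.028, -0.005], [0, 0, 0]], [[-0.092, 0.07, -0.008], [0, 0, 0]], [[-0.118, 0.123, -0.01], [0, 0, 0]], [[-0.126, 0.181, -0.011], [0, 0, 0]], [[-0.116, 0.239, -0.01], [0, 0, 0]], [[-0.088, 0.291, -0.008], [0, 0, 0]], [[-0.046, 0.332, -0.004], [0, 0, 0]], [[0.007, 0.358, 0.0], [0, 0, 0]], [[0.065, 0.366, 0.006], [0, 0, 0]], [[0.123, 0.355, 0.011], [0, 0, 0]], [[0.174, 0.328, 0.015], [0, 0, 0]], [[0.215, 0.285, 0.019], [0, 0, 0]], [[0.241, 0.232, 0.021], [0, 0, 0]], [[0.249, 0.174, 0.022], [0, 0, 0]], [[0.238, 0.116, 0.021], [0, 0, 0]], [[0.211, 0.064, 0.018], [0, 0, 0]], [[0.168, 0.023, 0.015], [0, 0, 0]], [[0.116, -0.002, 0.01], [0, 0, 0]], [[0.058, -0.01, 0.005], [0, 0, 0]], [[0.0, 0.0, 0.0], [0, 0, 0]]])

```text
clock: 47.4
tcp_pos: [0.5758, -0.1111, 0.1905]
orientation: [-1.276, -2.785, -0.053]
contact_force: [-0.9, 0.5, -0.5]
grip_width: 0.0175
gripper_force: 49.5
```

>>> servo_tool(commands=[[[-0.052, 0.028, -0.005], [0, 0, 0]], [[-0.092, 0.07, -0.008], [0, 0, 0]], [[-0.118, 0.123, -0.01], [0, 0, 0]], [[-0.126, 0.181, -0.011], [0, 0, 0]], [[-0.116, 0.239, -0.01], [0, 0, 0]], [[-0.088, 0.291, -0.008], [0, 0, 0]], [[-0.046, 0.332, -0.004], [0, 0, 0]], [[0.007, 0.358, 0.0], [0, 0, 0]], [[0.065, 0.366, 0.006], [0, 0, 0]], [[0.123, 0.355, 0.011], [0, 0, 0]], [[0.174, 0.328, 0.015], [0, 0, 0]], [[0.215, 0.285, 0.019], [0, 0, 0]], [[0.241, 0.232, 0.021], [0, 0, 0]], [[0.249, 0.174, 0.022], [0, 0, 0]], [[0.238, 0.116, 0.021], [0, 0, 0]], [[0.211, 0.064, 0.018], [0, 0, 0]], [[0.168, 0.023, 0.015], [0, 0, 0]], [[0.116, -0.002, 0.01], [0, 0, 0]], [[0.058, -0.01, 0.005], [0, 0, 0]], [[0.0, 0.0, 0.0], [0, 0, 0]]])

```text
clock: 49.4
tcp_pos: [0.5758, -0.1111, 0.1905]
orientation: [-1.276, -2.785, -0.053]
contact_force: [-1.0, 0.2, 0.3]
grip_width: 0.0171
gripper_force: 49.5
```

>>> servo_tool(commands=[[[-0.052, 0.028, -0.005], [0, 0, 0]], [[-0.092, 0.07, -0.008], [0, 0, 0]], [[-0.118, 0.123, -0.01], [0, 0, 0]], [[-0.126, 0.181, -0.011], [0, 0, 0]], [[-0.116, 0.239, -0.01], [0, 0, 0]], [[-0.088, 0.291, -0.008], [0, 0, 0]], [[-0.046, 0.332, -0.004], [0, 0, 0]], [[0.007, 0.358, 0.0], [0, 0, 0]], [[0.065, 0.366, 0.006], [0, 0, 0]], [[0.123, 0.355, 0.011], [0, 0, 0]], [[0.174, 0.328, 0.015], [0, 0, 0]], [[0.215, 0.285, 0.019], [0, 0, 0]], [[0.241, 0.232, 0.021], [0, 0, 0]], [[0.249, 0.174, 0.022], [0, 0, 0]], [[0.238, 0.116, 0.021], [0, 0, 0]], [[0.211, 0.064, 0.018], [0, 0, 0]], [[0.168, 0.023, 0.015], [0, 0, 0]], [[0.116, -0.002, 0.01], [0, 0, 0]], [[0.058, -0.01, 0.005], [0, 0, 0]], [[0.0, 0.0, 0.0], [0, 0, 0]]])

```text
clock: 51.4
tcp_pos: [0.5758, -0.1111, 0.1905]
orientation: [-1.276, -2.785, -0.053]
contact_force: [0.2, 0.6, -0.7]
grip_width: 0.0172
gripper_force: 49.5
```

>>> servo_tool(commands=[[[0.007, 0, -0.08], [0, 0, 0]], [[0.014, 0, -0.16], [0, 0, 0]], [[0.024, 0, -0.28], [0, 0, 0]], [[0.034, 0, -0.4], [0, 0, 0]], [[0.034, 0, -0.4], [0, 0, 0]], [[0.034, 0, -0.4], [0, 0, 0]]])

```text
clock: 52.0
tcp_pos: [0.5764, -0.1098, 0.2915]
orientation: [-1.275, -2.787, -0.054]
contact_force: [-0.7, -0.9, -1.0]
grip_width: 0.0173
gripper_force: 49.5
```

```bash
python3 - <<'E'
from h import *
np.set_printoptions(precision=4,suppress=True)
o=r.get_obs();print(o['clock'],o['tcp_pos'],o['grip_width'],cmd([.4055,-.3245,.29]))
im=look(['stick','stickbox','round1','barrel1'],('side','wrist'),c=.3)
save('w9',im)
E
```

```text
52.0 [ 0.5764 -0.1098  0.2915] 0.01734991649944859 [-0.203 -1.079 -0.012]
side stick 0.72 [325. 156.] [ 0.5732 -0.1019  0.1739]
side stick 0.53 [292. 196.] [ 0.6516 -0.0664  0.0789]
side stickbox 0.85 [388. 158.] [ 0.4029 -0.3029  0.0154]
side round1 0.62 [292. 205.] [ 0.6492 -0.0368  0.0767]
side round1 0.56 [301. 188.] [ 0.6334 -0.0969  0.0755]
side barrel1 0.57 [313. 188.] [ 0.6038 -0.0994  0.0774]
side barrel1 0.56 [298. 211.] [0.6299 0.0079 0.1004]
side barrel1 0.55 [294. 195.] [ 0.6474 -0.0683  0.0783]
side barrel1 0.54 [315. 200.] [ 0.595  -0.0544  0.0764]
wrist stick 0.81 [322. 213.] [ 0.5701 -0.1037  0.1997]
wrist stickbox 0.87 [120. 216.] [ 0.4135 -0.3009  0.0409]
wrist round1 0.94 [413. 192.] [ 0.6496 -0.0457  0.08  ]
wrist round1 0.83 [379. 125.] [ 0.5738 -0.0189  0.0816]
wrist round1 0.79 [366. 221.] [ 0.6332 -0.1036  0.0803]
wrist round1 0.33 [331. 343.] [ 0.7194 -0.2586  0.0519]
wrist barrel1 0.98 [337. 210.] [ 0.6011 -0.1149  0.0796]
wrist barrel1 0.97 [369. 176.] [ 0.6026 -0.0646  0.0797]
wrist barrel1 0.8 [389. 208.] [ 0.6423 -0.0754  0.0796]
wrist barrel1 0.73 [411. 163.] [ 0.6263 -0.0254  0.0798]
```

View pics/w9.png

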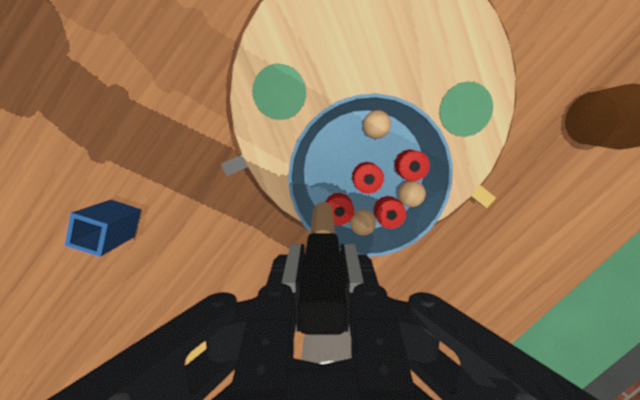

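All seven beads are in the bowl (4 red, 3 pale), and the box rim is centred at about (86,233). I'll take the stick back.

>>> servo_tool(commands=[[[-0.15, -0.8, -0.012], [0, 0, 0]], [[-0.15, -0.8, -0.012], [0, 0, 0]], [[-0.15, -0.8, -0.012], [0, 0, 0]], [[-0.15, -0.8, -0.012], [0, 0, 0]], [[-0.15, -0.8, -0.012], [0, 0, 0]], [[-0.15, -0.8, -0.012], [0, 0, 0]]])

```text
clock: 53.1
tcp_pos: [0.4479, -0.2698, 0.291]
orientation: [-1.279, -2.784, -0.054]
contact_force: [-0.2, 0.9, -0.1]
grip_width: 0.0173
gripper_force: 49.6
```

>>> servo_tool(commands=[[[-0.055, -0.288, -0.005], [0, 0, 0]], [[-0.055, -0.288, -0.005], [0, 0, 0]], [[-0.055, -0.288, -0.005], [0, 0, 0]], [[-0.055, -0.288, -0.005], [0, 0, 0]], [[-0.055, -0.288, -0.005], [0, 0, 0]]])

```text
clock: 53.6
tcp_pos: [0.4052, -0.3236, 0.2915]
orientation: [-1.268, -2.79, -0.055]
contact_force: [0.0, -0.5, -0.4]
grip_width: 0.0174
gripper_force: 49.5
```

```bash
python3 - <<'E'
from h import *
np.set_printoptions(precision=4,suppress=True)
o=r.get_obs();print(o['clock'],o['tcp_pos'],o['grip_width'],cmd([.4045,-.327,.2]),cmd([.4045,-.327,.134]))
a=r.grab_frame('wrist')[0];t=r.grab_frame('top')[0];s=r.grab_frame('side')[0]
print([(c,d['uv']) for c in('top','side') for d in r.mark_of(c,'stick')[:1]])
P=[(int(q[0]),int(q[1])) for q in (proj(c,[.405,-.327,.12]) for c in('top','side'))];print(P)
z=lambda i,u,v:cv2.resize(i[v-50:v+50,u-50:u+50],(400,400),interpolation=cv2.INTER_CUBIC)
save('st4',np.hstack([z(t,*P[0]),z(s,*P[1])]))
E
```

```text
53.6 [ 0.4052 -0.3236  0.2915] 0.01744499083541161 [-0.039 -0.011  0.364] [-0.061 -0.012  0.627]
[('top', [337.9, 180.2]), ('side', [388.2, 107.8])]
[(451, 284), (390, 122)]
```

View pics/st4.png

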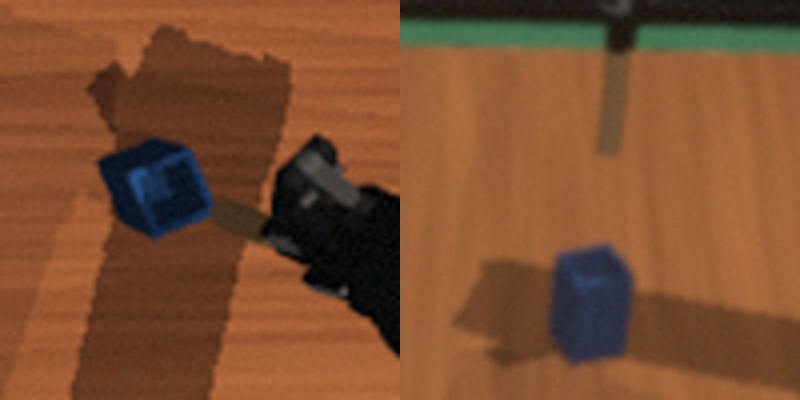

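Tip at top crop (215,213) and side crop (608,153); box rim centre at (170,193) and (593,264).

```bash
python3 - <<'E'
from h import *
np.set_printoptions(precision=4,suppress=True)
t=tri([ray('top',(454.75,287.25)),ray('side',(392,110.2))]);b=tri([ray('top',(443.5,282.2)),ray('side',(388.2,138))])
o=r.get_obs();print(t,b,t-o['tcp_pos'],atz('top',(443.5,282.2),.07),atz('side',(388.2,138),.07))
E
```

```text
[ 0.4051 -0.3205  0.1631] [ 0.4051 -0.3262  0.0684] [ 0.0009  0.0044 -0.1282] [ 0.405  -0.3257  0.07  ] [ 0.4057 -0.3239  0.07  ]
```

>>> servo_tool(commands=[[[-0.02, -0.015, 0.05], [0, 0, 0]], [[-0.025, -0.015, 0.15], [0, 0, 0]], [[-0.032, -0.015, 0.25], [0, 0, 0]], [[-0.041, -0.015, 0.364], [0, 0, 0]], [[-0.041, -0.015, 0.364], [0, 0, 0]], [[-0.041, -0.015, 0.364], [0, 0, 0]], [[-0.041, -0.015, 0.364], [0, 0, 0]]])

```text
clock: 54.55
tcp_pos: [0.4032, -0.3304, 0.2008]
orientation: [-1.274, -2.789, -0.054]
contact_force: [-0.1, -0.2, 0.4]
grip_width: 0.0173
gripper_force: 49.5
```

```bash
python3 - <<'E'
from h import *
np.set_printoptions(precision=4,suppress=True)
o=r.get_obs();print(o['tcp_pos'],o['contact_force'],cmd([.404,-.328,.134]))
E
```

```text
[ 0.4032 -0.3304  0.2008] [-0.0912 -0.1614  0.426 ] [-0.017  0.009  0.267]
```

>>> servo_tool(commands=[[[0.005, 0.009, 0], [0, 0, 0]], [[0.005, 0.009, 0], [0, 0, 0]], [[0.002, 0.009, 0.04], [0, 0, 0]], [[-0.002, 0.009, 0.08], [0, 0, 0]], [[-0.005, 0.009, 0.12], [0, 0, 0]], [[-0.009, 0.009, 0.16], [0, 0, 0]], [[-0.012, 0.009, 0.2], [0, 0, 0]], [[-0.015, 0.009, 0.24], [0, 0, 0]], [[-0.017, 0.009, 0.262], [0, 0, 0]], [[-0.017, 0.009, 0.262], [0, 0, 0]], [[-0.017, 0.009, 0.262], [0, 0, 0]]])

```text
clock: 55.65
tcp_pos: [0.4033, -0.3275, 0.134]
orientation: [-1.273, -2.787, -0.054]
contact_force: [0.4, 0.2, -1.0]
grip_width: 0.0174
gripper_force: 49.5
```

```bash
python3 - <<'E'
from h import *
np.set_printoptions(precision=4,suppress=True)
s=r.grab_frame('side')[0];t=r.grab_frame('top')[0]
o=r.get_obs();print(o['tcp_pos'],o['contact_force'])
for c in('top','side'): print(c,r.mark_of(c,'stick')[:2])
z=lambda i,u,v:cv2.resize(i[v-50:v+50,u-50:u+50],(400,400),interpolation=cv2.INTER_CUBIC)
save('st5',np.hstack([z(t,451,284),z(s,390,122)]))
E
```

```text
[ 0.4033 -0.3276  0.1342] [ 0.4856 -0.1368  0.3946]
top [{'uv': [434.4, 277.1], 'confidence': 0.46}]
side []
```

View pics/st5.png

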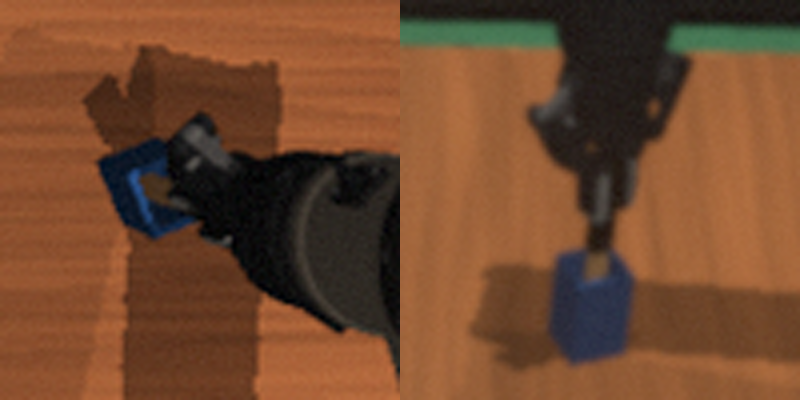

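The stick stands in the box; I can see its wood inside the rim at (597,265). I'll release it and back off.

>>> servo_tool(commands=[[[0, 0, 0], [0, 0, 0]], [[0, 0, 0], [0, 0, 0]], [[0, 0, 0], [0, 0, 0]], [[0, 0, 0], [0, 0, 0]], [[0, 0, -0.1], [0, 0, 0]], [[0, 0, -0.25], [0, 0, 0]], [[0, 0, -0.4], [0, 0, 0]], [[0, 0, -0.5], [0, 0, 0]], [[0, 0, -0.5], [0, 0, 0]], [[0, 0, -0.5], [0, -0.054, 0]], [[0, 0, -0.5], [0, -0.054, 0]]], claw=0.4)

```text
clock: 56.95
tcp_pos: [0.409, -0.3343, 0.258]
orientation: [-1.303, -2.857, 0.002]
contact_force: [0.1, 1.5, 0.7]
grip_width: 0.0513
gripper_force: 0.0
```

```bash
python3 - <<'E'
from h import *
np.set_printoptions(precision=4,suppress=True)
look(['stick','stickbox','post_top'],('wrist','top','side'),c=.3)
o=r.get_obs();print(o['clock'],o['tcp_pos'],o['joints'],R.from_rotvec(o['orientation']).as_matrix(),cmd([.4855,.1045,.25]))
# black grip top in wrist depth: points higher than .1
ow=r.get_obs();im,D=r.grab_frame('wrist');m,T=T_of('wrist',ow)
v,u=np.nonzero(D>0);d=D[v,u];P=np.c_[(u-m['cx'])/m['fx']*d,(v-m['cy'])/m['fy']*d,d]@T[:3,:3].T+T[:3,3]
for a,b in[(.08,.1),(.11,.13),(.14,.17)]:
    k=(P[:,2]>a)&(P[:,2]<b)&(np.hypot(P[:,0]-.405,P[:,1]+.326)<.05);print(a,k.sum(),P[k].mean(0),P[k].max(0))
E
```

```text
wrist stick 0.65 [322. 159.] [ 0.3991 -0.3226  0.0441]
wrist stickbox 0.76 [322. 158.] [ 0.3981 -0.322   0.0395]
wrist post_top 0.37 [324. 158.] [ 0.4004 -0.321   0.0397]
top stick 0.6 [436. 281.] [ 0.4086 -0.3082  0.0671]
top stickbox 0.56 [437. 278.] [ 0.4129 -0.317   0.0504]
top stickbox 0.54 [366. 180.] [ 0.6581 -0.1476  0.0351]
top post_top 0.73 [353. 200.] [ 0.604  -0.1107  0.0796]
top post_top 0.72 [266. 253.] [0.4772 0.104  0.051 ]
side stickbox 0.74 [388. 158.] [ 0.4031 -0.3035  0.0157]
side post_top 0.8 [362. 248.] [0.4873 0.1067 0.0939]
57.55 [ 0.4102 -0.3356  0.2585] [ 1.3233  0.3678 -0.931   1.8451  0.3304  1.0935  0.9831] [[-0.6546  0.756  -0.    ]
 [ 0.756   0.6546  0.0003]
 [ 0.0003  0.0002 -1.    ]] [1.134 1.38  0.034]
0.08 72 [ 0.3995 -0.3222  0.0915] [ 0.4072 -0.3174  0.0991]
0.11 107 [ 0.3994 -0.3222  0.1198] [ 0.4074 -0.3173  0.1299]
0.14 571 [ 0.4024 -0.3254  0.1573] [ 0.4133 -0.3172  0.1623]
```

The stick is upright in the box (top at z=0.157, centred). Now on to the post.

>>> servo_tool(commands=[[[0.56, 0.69, 0], [0, 0, 0]], [[0.56, 0.69, 0], [0, 0, 0]], [[0.56, 0.69, 0], [0, 0, 0]], [[0.56, 0.69, 0], [0, 0, 0]], [[0.56, 0.69, 0], [0, 0, 0]], [[0.56, 0.69, 0], [0, 0, 0]], [[0.56, 0.69, 0], [0, 0, 0]]])

```text
clock: 58.3
tcp_pos: [0.4489, -0.1169, 0.2586]
orientation: [1.304, 2.858, -0.001]
contact_force: [-0.4, -0.1, 0.2]
grip_width: 0.0508
gripper_force: 0.0
```

>>> servo_tool(commands=[[[0.55, 0.69, 0.15], [0, 0, 0.172]], [[0.55, 0.69, 0.15], [0, 0, 0.172]], [[0.55, 0.69, 0.15], [0, 0, 0.172]], [[0.55, 0.69, 0.15], [0, 0, 0.172]], [[0.55, 0.69, 0.15], [0, 0, 0.172]], [[0.55, 0.69, 0.15], [0, 0, 0.172]], [[0.55, 0.69, 0.15], [0, 0, 0.172]]])

```text
clock: 59.0
tcp_pos: [0.4895, 0.0994, 0.2206]
orientation: [-1.678, -2.655, 0.001]
contact_force: [-0.4, -0.6, -0.8]
grip_width: 0.0512
gripper_force: 0.0
```

```bash
python3 - <<'E'
from h import *
np.set_printoptions(precision=4,suppress=True)
look(['post_top'],('wrist','side'),c=.3)
o=r.get_obs();print(o['clock'],o['tcp_pos'],R.from_rotvec(o['orientation']).as_matrix(),cmd([.488,.1005,.087]))
E
```

```text
wrist post_top 0.69 [318. 191.] [0.4836 0.1029 0.0953]
side post_top 0.64 [363. 249.] [0.4844 0.1086 0.094 ]
59.2 [0.4896 0.0976 0.2209] [[-0.4255  0.9049 -0.0002]
 [ 0.9049  0.4255 -0.001 ]
 [-0.0008 -0.0006 -1.    ]] [ 0.014 -0.001  0.536]
```

>>> servo_tool(commands=[[[0.01, -0.006, 0.1], [0, 0, -0.09]], [[0.01, -0.006, 0.2], [0, 0, -0.09]], [[0.01, -0.006, 0.3], [0, 0, -0.09]], [[0.01, -0.006, 0.42], [0, 0, -0.09]], [[0.01, -0.006, 0.53], [0, 0, -0.09]], [[0.01, -0.006, 0.53], [0, 0, -0.09]], [[0.01, -0.006, 0.53], [0, 0, -0.09]]])

```text
clock: 59.9
tcp_pos: [0.4871, 0.1008, 0.089]
orientation: [-1.489, -2.766, 0.001]
contact_force: [-0.3, -0.4, 0.4]
grip_width: 0.0512
gripper_force: 0.0
```

>>> servo_tool(commands=[[[0, 0, 0], [0, 0, 0]], [[0, 0, 0], [0, 0, 0]], [[0, 0, 0], [0, 0, 0]], [[0, 0, 0], [0, 0, 0]], [[0, 0, 0], [0, 0, 0]], [[0, 0, 0], [0, 0, 0]]], claw=1, squeeze=30)

```text
clock: 60.5
tcp_pos: [0.488, 0.1017, 0.0898]
orientation: [1.486, 2.765, 0.002]
contact_force: [-1.0, -0.8, 6.9]
grip_width: 0.0152
gripper_force: 29.5
```

```bash
python3 - <<'E'
from h import *
np.set_printoptions(precision=4,suppress=True)
o=r.get_obs();p=np.array(o['tcp_pos']);Rm=R.from_rotvec(o['orientation']).as_matrix();print(p,o['grip_width'],o['contact_force'],o['joints'],Rm)
A=np.array([.5576,-.0036,p[2]]);w=[]
for a in list(range(5,61,5)): w.append([[round(float(v),3) for v in Rm.T@(A+R.from_euler('z',a,degrees=True).apply(p-A)-p)/.25],[0,0,round(-a/90,3)]])
print(w)
E
```

```text
[0.488  0.1017 0.0898] 0.015241826986283888 [-0.9998 -0.8005  6.9291] [ 0.365   0.5722 -0.8736  2.0601  0.6251  0.7912 -0.3066] [[-0.5516  0.8341  0.0024]
 [ 0.8341  0.5516 -0.0002]
 [-0.0015  0.0019 -1.    ]]
[[[-0.002, -0.044, -0.0], [0, 0, -0.056]], [[-0.008, -0.088, -0.0], [0, 0, -0.111]], [[-0.017, -0.131, -0.0], [0, 0, -0.167]], [[-0.03, -0.173, -0.0], [0, 0, -0.222]], [[-0.047, -0.213, -0.0], [0, 0, -0.278]], [[-0.068, -0.253, -0.0], [0, 0, -0.333]], [[-0.091, -0.29, -0.0], [0, 0, -0.389]], [[-0.118, -0.325, -0.0], [0, 0, -0.444]], [[-0.148, -0.357, -0.0], [0, 0, -0.5]], [[-0.18, -0.387, -0.0], [0, 0, -0.556]], [[-0.215, -0.414, -0.0], [0, 0, -0.611]], [[-0.252, -0.437, -0.0], [0, 0, -0.667]]]
```

>>> servo_tool(commands=[[[-0.002, -0.044, 0], [0, 0, -0.056]], [[-0.008, -0.088, 0], [0, 0, -0.111]], [[-0.017, -0.131, 0], [0, 0, -0.167]], [[-0.03, -0.173, 0], [0, 0, -0.222]], [[-0.047, -0.213, 0], [0, 0, -0.278]], [[-0.068, -0.253, 0], [0, 0, -0.333]], [[-0.091, -0.29, 0], [0, 0, -0.389]], [[-0.118, -0.325, 0], [0, 0, -0.444]], [[-0.148, -0.357, 0], [0, 0, -0.5]], [[-0.18, -0.387, 0], [0, 0, -0.556]], [[-0.215, -0.414, 0], [0, 0, -0.611]], [[-0.252, -0.437, 0], [0, 0, -0.667]], [[-0.252, -0.437, 0], [0, 0, -0.667]], [[-0.252, -0.437, 0], [0, 0, -0.667]], [[-0.252, -0.437, 0], [0, 0, -0.667]]])

```text
clock: 62.0
tcp_pos: [0.4314, -0.0114, 0.0898]
orientation: [-0.096, 3.138, -0.002]
contact_force: [-2.3, -1.6, 11.8]
grip_width: 0.0149
gripper_force: 32.6
```

```bash
python3 - <<'E'
from h import *
np.set_printoptions(precision=4,suppress=True)
o=r.get_obs();print(o['tcp_pos'],o['grip_width'],o['contact_force'],o['joints'])
look(['post_top','bowl_in'],('side',),c=.3)
E
```

```text
[ 0.4314 -0.0114  0.0898] 0.014885952343818697 [-2.2782 -1.5837 11.8182] [ 0.8117  0.6073 -1.1449  2.1979  0.7816  0.8326  0.7893]
side post_top 0.57 [390. 208.] [0.43   0.0531 0.1639]
side post_top 0.39 [274. 223.] [0.6838 0.0223 0.0754]
side bowl_in 0.59 [299. 228.] [0.6277 0.0221 0.0612]
side bowl_in 0.39 [321. 221.] [0.5773 0.0131 0.0755]
```

Arrived at the third click; release, retreat upwards, and check.

>>> servo_tool(commands=[[[0, 0, 0], [0, 0, 0]], [[0, 0, 0], [0, 0, 0]], [[0, 0, 0], [0, 0, 0]], [[0, 0, 0], [0, 0, 0]], [[0, 0, -0.1], [0, 0, 0]], [[0, 0, -0.25], [0, 0, 0]], [[0, 0, -0.4], [0, 0, 0]], [[0, 0, -0.6], [0, 0, 0]], [[0, 0, -0.6], [0, 0, 0]], [[0, 0, -0.6], [0, 0, 0]], [[0, 0, -0.6], [0, 0, 0]]], claw=0.4)

```text
clock: 63.25
tcp_pos: [0.4297, -0.0117, 0.2375]
orientation: [0.097, -3.138, 0.001]
contact_force: [-0.5, 0.1, -0.7]
grip_width: 0.0511
gripper_force: 0.0
```

>>> servo_tool(commands=[[[0, -0.5, 0], [0, 0, 0]], [[0, -0.5, 0], [0, 0, 0]], [[0, -0.5, 0], [0, 0, 0]], [[0, -0.5, 0], [0, 0, 0]], [[0, -0.5, 0], [0, 0, 0]], [[0, -0.5, 0], [0, 0, 0]]])

```text
clock: 63.85
tcp_pos: [0.4378, -0.1345, 0.2379]
orientation: [0.101, -3.139, -0.002]
contact_force: [0.4, -0.3, -0.5]
grip_width: 0.0513
gripper_force: 0.0
```

```bash
python3 - <<'E'
from h import *
np.set_printoptions(precision=4,suppress=True)
o=r.get_obs();print(o['clock'],o['tcp_pos'],o['contact_force'])
look(['post_top','bowl_in','barrel1','round1','stick','mark_show','mug','vase','candlestick'],('top','side'),c=.4)
C=np.array([.5576,-.0036]);
for a in(3.6,):print('expected bowl',C+.075*np.array([np.cos(np.radians(a)),np.sin(np.radians(a))]))
E
```

```text
63.85 [ 0.4378 -0.1345  0.2379] [ 0.3787 -0.2944 -0.4579]
top post_top 0.82 [314. 273.] [ 0.4316 -0.0161  0.0943]
top bowl_in 0.92 [304. 190.] [0.631  0.0065 0.0791]
top barrel1 0.58 [288. 173.] [0.6713 0.0457 0.0791]
top barrel1 0.52 [288. 198.] [0.6118 0.047  0.0796]
top barrel1 0.49 [313. 172.] [ 0.6745 -0.0145  0.0797]
top barrel1 0.44 [304. 190.] [0.6293 0.006  0.079 ]
top round1 0.59 [305. 166.] [0.688  0.0041 0.081 ]
top round1 0.48 [288. 185.] [0.6437 0.0467 0.0766]
top round1 0.41 [306. 210.] [0.5798 0.0036 0.0809]
top mark_show 0.82 [304. 151.] [0.7342 0.0084 0.0355]
top mug 0.82 [418. 146.] [ 0.7519 -0.291   0.0054]
top vase 0.65 [244. 140.] [0.7549 0.155  0.074 ]
top candlestick 0.7 [467. 195.] [ 0.6188 -0.4104  0.0211]
side post_top 0.71 [387. 209.] [ 0.4272 -0.0144  0.0951]
side bowl_in 0.82 [299. 225.] [0.6285 0.0204 0.0675]
side barrel1 0.67 [296. 220.] [0.6347 0.0154 0.0781]
side barrel1 0.64 [305. 236.] [0.6096 0.0784 0.0959]
side barrel1 0.54 [280. 231.] [0.663  0.0713 0.1026]
side barrel1 0.44 [281. 212.] [ 0.6713 -0.0095  0.0783]
side round1 0.58 [275. 219.] [0.6839 0.014  0.0791]
side round1 0.41 [324. 216.] [ 0.5721 -0.0027  0.0773]
side stick 0.75 [312. 137.] [ 0.6256 -0.3969  0.0153]
side mark_show 0.7 [258. 228.] [0.7278 0.0031 0.0341]
side mug 0.73 [266. 159.] [ 0.742  -0.2461  0.0439]
side vase 0.92 [224. 295.] [0.7668 0.2064 0.0492]
side candlestick 0.8 [312. 139.] [ 0.6235 -0.3883  0.0139]
expected bowl [0.6325 0.0011]
```

```bash
python3 -c "
from bench import r
print(r.hand_in())"
```

```text
the job is handed in; nothing more can be done
None
```

The job is handed in: by the final camera check the bowl stands at the brass mark with all seven beads in it. I stirred six full rounds at the white mark. The stick is back upright in its blue box, and the vase, candlestick and mug were not touched; the judge's verdict was not shown.

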